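Take the combination lock off the key box and hold it out

TASK

Open the combination lock on the grey key box: turn its dial to 3 (it clicks into a notch at every number), then pull its shackle all the way out. Then take the lock off the box and finish holding it up level, dial on top and shackle still open, over the parts tray with its underside about 20 cm above the bench: keep hold of it and keep it still. Leave the other things on the bench alone.

Things in the scene. Friction and masses are not known exactly. Their poses are not given: they have to be found in the camera images.
- key_box: Grey steel key box, bolted down, 50 mm high; the lock lies face up on its top. Origin on the bench under the lock's middle; the box reaches x -50 to +70, y -60 to +60 mm. Stops 10 to 12 mm high hold the lock's case with about 1.5 mm play: one behind (+x), one in front between the shackle's legs, four at the ends of its long sides, whose middle 50 mm stays free
- staple (a point): Middle of the crossbar of the steel staple on the box's front edge (6 mm thick, 26 mm wide, 30 mm above the box top). It encloses the shackle's short leg (lock's y +25 mm, 47 mm in front of the lock's origin): while the shackle is shut the lock cannot be lifted off; once it is fully out the short leg is clear and the lock lifts straight up
- lock: The padlock, 0.3 to 0.6 kg: dark steel case 76 (x) x 66 (y) x 30 mm high, origin at the centre of its underside, z up out of the dial face, shackle on the -x side. Its yaw follows the box. It can be lifted by the dial's knob or across its case (66 mm, along y)
- dial_zero (a point): The wide, long white mark on the case, the dial's 0, 28 mm from the dial's axis towards the lock's +x, away from the shackle. The short white marks are 1 to 9, 30 degrees apart, counting clockwise seen from above: 3 is a quarter turn clockwise from 0, towards the lock's -y
- dial (a joint): Dial angle (rad), growing clockwise seen from above: number = value / 0.5236, so 3 is 1.571. Stops just below 0 and just above 9. Starts at a notch from 5 to 8. A spring click holds it at every number (about 0.06 N m to leave); let go between two, it jumps into the nearer. The shackle comes out only in the notch of 3, within about 0.1 rad; once it is out the dial may stand anywhere
- dial_grip (a point): Centre of the top of the dial's round black knob, 36 mm across and 24 mm tall above the case's face, axis upright through the middle of the case; this point is 54 mm above the lock's origin. The white line on its top, from the axis to the rim, is the pointer
- shackle (a joint): How far the shackle is pulled out (m): 0 shut, 0.032 fully out against its stop; it slides along the lock's -x, drags with about 3 N and stays where it is left. Locked, it gives only about 2 mm
- shackle_bow (a point): Middle of the shackle's bow, the 34 mm long straight bar (along the lock's y) of a 9 mm thick round steel U with legs 50 mm apart. Shut, it is 100 mm in front (-x) of the lock's origin and 66 mm above the bench; it moves with the shackle. Free air below it; behind it the loop is free for about 46 mm, as far as the staple
- parts_tray: Bare steel parts tray, fixed, 170 (x) x 150 (y) mm, 22 mm high; origin at the centre of its underside on the bench
- socket: steel 42 mm tall socket, 28 mm across, standing. Not part of the job; origin at the centre of its underside
- wheel_nut: dark steel wheel nut, 24 mm across, 28 mm tall, standing. Not part of the job; origin at the centre of its underside
- gauge: tyre gauge lying face up: round rubber body 60 mm across and 22 mm thick with a brass stem reaching 98 mm out along its -x. Not part of the job; origin at the centre of its underside
- paste_jar: white jar with a black lid, 70 mm across, 80 mm tall. Not part of the job; origin at the centre of its underside
- screwdriver: screwdriver with a black handle, 200 mm long, lying along its x. Not part of the job; origin at the centre of its underside
- wrench: steel wrench, 180 mm long, lying along its x. Not part of the job; origin at the centre of its underside
- brush: hand brush, 200 mm long, lying along its x. Not part of the job; origin at the centre of its underside
Not all that is in view belongs to the job. What is shaped like the key_box but green is not meant. What is shaped like the lock but green is not meant.

How it is judged:
On the way, in this order (a step that is already met when the one before it is completed fails the run):
1. the dial rests in the notch of 3, the shackle still shut (value of joint dial between 1.441 and 1.701 rad and value of joint shackle below 0.006 m), for 0.2 s.
2. the shackle is pulled fully out, the lock still lying on the box (value of joint shackle above 0.028 m and z of lock in the frame of key_box below 0.056 m), for 0.1 s.
At the end, for the whole second after the job is handed in: The gripper's fingers alone hold the lock still, the underside of its case 150 to 270 mm above the bench, the middle of the case within 75 mm of being straight above the parts tray's centre, dial face up within 23 degrees, the shackle still at least 24 mm out (height (world z) of lock between 0.15 and 0.27 m and horizontal distance between lock and parts_tray below 0.075 m and angle between lock's own z axis and vertical below 0.4 rad and value of joint shackle above 0.024 m and contact force between the fingers and lock above 2 N and contact force between lock and key_box below 0.1 N and contact force between lock and parts_tray below 0.1 N and linear speed of lock below 0.04 m/s); the arm keeps its last pose, push and grip.
It fails at once if one of the other things on the bench is pushed more than 40 mm or lifted away (distance of any of socket, wheel_nut, gauge, paste_jar, screwdriver, wrench, brush from where it was at the start of the episode above 0.04 m).
It also fails if it takes over 64 s, if anything falls off the work surface, if the arm or the gripper's body presses on something with over 40 N, if the wrist force passes 120 N, or if a joint passes its speed limit or range.

ROBOT

A 6-joint arm with a two-finger parallel gripper is mounted at the origin on the work surface. World frame = base frame: x ahead of the robot, y to its left, z up, the work surface at z = 0. Lengths are in m, angles in rad, forces in N, time in s.
With the tool pointing down it reaches from about 0.375 to 0.975 m from the base axis. Payload 3.8 kg.
Tool frame: the origin (TCP) lies midway between the tips of the shut fingers; the grasp point (between the pads) lies 19 mm behind it; z points along the fingers, y is the direction in which the jaws open and shut (so a half turn about z gives the same grasp; the last joint's range is limited). The gripper opens to 85 mm and grips with 20 to 120 N. Pads are 22 mm wide; open, the fingers measure 114 mm over their backs; the gripper's body (76 mm by 85 mm) begins 54 mm behind the grasp point. The pads swing forward as they close: fully open they stand 13 mm farther back than shut.
Start: joints at [-1.34, 0.264, 1.604, -0, 1.274, -0.037], TCP at [0.179, -0.651, 0.197] pointing down, gripper open.
Joint ranges: [-2.63, 2.63], [-0.94, 2.18], [0.31, 2.57], [-1.31, 4.45], [0, 2.66], [-2.55, 2.55]. Speed limits (rad/s): [2.57, 2.57, 3.14, 3.14, 3.14, 3.14].

INTERFACE

Orientations are given as a rotation vector (axis times angle).
In Python, from cell import manip, viewer, ticket gives the robot as it stands.
- The arm moves only by the tool arm_command, never from a script. Its argument "steps" is a list that holds one entry, the list of rows, each a list of 7 numbers: the turn, a rotation vector about the world's x, y, z in degrees, then the shift along the world's x, y, z in m, then the opening, from 0 (shut) to 1 (fully open). In form: [[[ax, ay, az, dx, dy, dz, grip], ...]]. A call has exactly 5 rows; each row shifts and turns the commanded pose from where the row before left it; what a row does not reach is not made up. A row lasts 1/8 s, in which the tool goes at most 62.5 mm and 10.7 degrees, less where a joint would pass 70% of its speed; a pose out of reach is approached as far as the arm can. A call is refused whole if a number of a shift passes 0.0625 or a number of a turn 10.7, either way. A call with a gripper value outside its range is refused whole. The fingers move at their own pace and stop on an object; "squeeze" is the grip in N (left out, the last holds). Time passes only in rows, so rows that do not move let the fingers close, or fill a call up. It gives the time, the measured TCP pose, the force and the opening at its end, in the units of the state.
- manip.read_state(): the state, without advancing time (a new reading comes with each control period).
- viewer.get_image(name): name is "side" or "top"; returns the picture (480x640x3 uint8, red, green, blue); there is no depth.
- viewer.get_calibration(name): a dict with "camera_matrix" (3x3 intrinsics, pixels), "D" ([k1, k2, p1, p2, k3] as OpenCV has them; the pictures are not rectified), "pose" (4x4, takes a point from camera to world coordinates). Camera axes: x right, y down, z forward; pixel columns grow to the right and rows downward; lengths in m; the calibration is good to about 2 mm. A picture is of the moment at which its call begins. get_calibration takes no time and is no camera call.
- ticket.close_job(): hands the job in, once; it reports no verdict.
The state is a dict: "clock": time; "q": joint angles; "dq": joint speeds; "joint_torque": joint torques, N m; "position": TCP position; "tool_rot": TCP orientation; "force": force on the tool from outside, world axes, zero at the start; "ft_torque": the same for the moment, N m; "grip_width": finger opening in m.
Only numpy, scipy, OpenCV 4.12 (cv2) and the standard library are available. Lean on these libraries where they do the work, as an engineer would, in place of code of your own. Each camera call takes 0.05 s, during which the arm holds its last target.

## Working session

There is one attempt and no reset: what is moved stays moved. The work goes in short steps, Python scripts to look and compute and a tool call to move; the robot and the scene stay as the last step left them, time stands still between calls to the robot, and variables do not carry over. Pictures are saved under pics/ and viewed, and the job is handed in when it is done.

Besides the shell and the picture viewer there is one more tool, called as a command line: name --argument value ..., lists and objects as JSON in quotes. arm_command: Moves the arm, as the interface text tells. Its arguments: {"type":"object","properties":{"steps":{"type":"array","items":{"type":"array","items":{"type":"array","items":{"type":"number"}}}},"squeeze":{"type":"number"}},"required":["steps"]}

```bash
ls && mkdir -p pics && python3 - <<'E'
from cell import manip, viewer, ticket
import cv2
for n in ("side","top"):
    im=viewer.get_image(n); cv2.imwrite(f"pics/{n}0.png",im[:,:,::-1])
    c=viewer.get_calibration(n); print(n,c)
print(manip.read_state())
E
```

```text
pics
side {'camera_matrix': array([[479.81225884,   0.        , 323.81075415],
       [  0.        , 479.81225884, 238.24080309],
       [  0.        ,   0.        ,   1.        ]]), 'D': array([-0.0548078,  0.       ,  0.       ,  0.       ,  0.       ]), 'pose': array([[ 0.97811985, -0.1509822 ,  0.14312906,  0.3929324 ],
       [-0.2079939 , -0.72450766,  0.6571356 , -0.67144622],
       [ 0.00448232, -0.67252734, -0.7400587 ,  0.86320305],
       [ 0.        ,  0.        ,  0.        ,  1.        ]])}
top {'camera_matrix': array([[478.29097546,   0.        , 326.97453332],
       [  0.        , 478.29097546, 235.06298512],
       [  0.        ,   0.        ,   1.        ]]), 'D': array([-0.10110783,  0.        ,  0.        ,  0.        ,  0.        ]), 'pose': array([[ 1.67908694e-02, -9.94530390e-01,  1.03089136e-01,
         4.24464114e-01],
       [-9.99811071e-01, -1.77103499e-02, -8.01038910e-03,
        -7.41773497e-04],
       [ 9.79232007e-03, -1.02935158e-01, -9.94639866e-01,
         1.19944303e+00],
       [ 0.00000000e+00,  0.00000000e+00,  0.00000000e+00,
         1.00000000e+00]])}
{'clock': 0.1, 'q': array([-1.33989721e+00,  2.64700469e-01,  1.60523134e+00, -2.89930663e-05,
        1.27372382e+00, -3.68859054e-02]), 'dq': array([ 0.00169255, -0.0016899 , -0.00145506, -0.00024882,  0.0001356 ,
        0.00063471]), 'joint_torque': array([-9.34658175e-06, -5.16708255e+01, -3.68590450e+01, -1.45457493e-04,
        6.31988427e-03, -1.52921712e-05]), 'position': array([ 0.1784312 , -0.65022737,  0.19607464]), 'tool_rot': array([-3.11144066e+00, -4.19119552e-01,  3.56954832e-04]), 'force': array([-0.65013665,  0.65978813, -0.36478816]), 'ft_torque': array([-0.00199306,  0.03969525, -0.02977233]), 'grip_width': 0.08503688435882124}
```

View pics/top0.png

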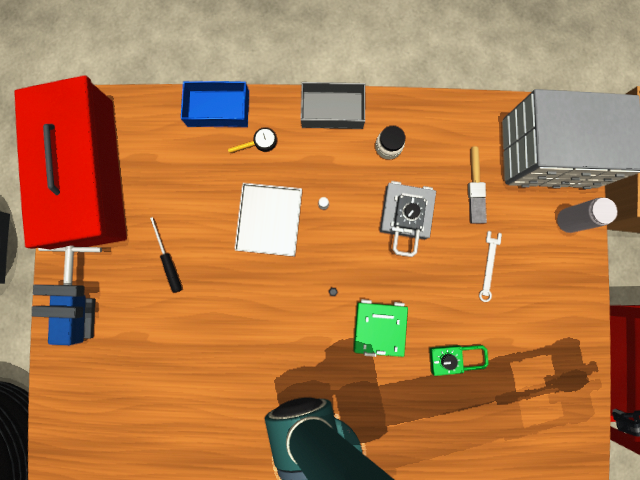

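View pics/side0.png

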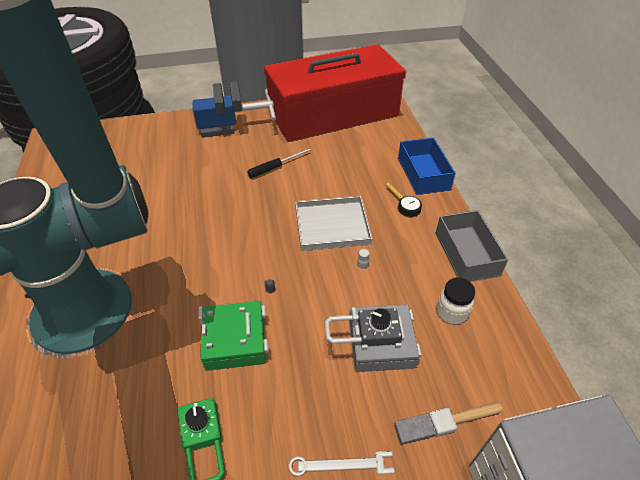

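```bash
python3 - <<'E'
import cv2
a=cv2.imread("pics/top0.png")[165:275,355:465]; b=cv2.imread("pics/side0.png")[290:380,315:430]
cv2.imwrite("pics/z1.png",cv2.resize(a,None,fx=5.4,fy=5.4,interpolation=cv2.INTER_CUBIC))
cv2.imwrite("pics/z2.png",cv2.resize(b,None,fx=6,fy=6,interpolation=cv2.INTER_CUBIC))
E
```

```text
(no output)
```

View pics/z1.png

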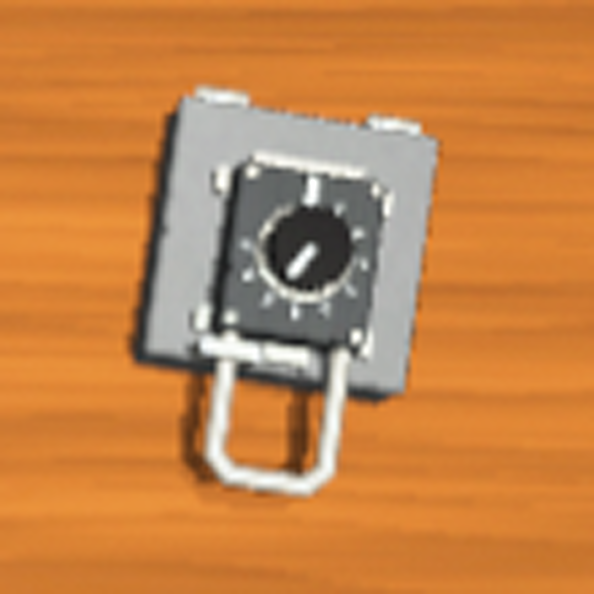

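View pics/z2.png

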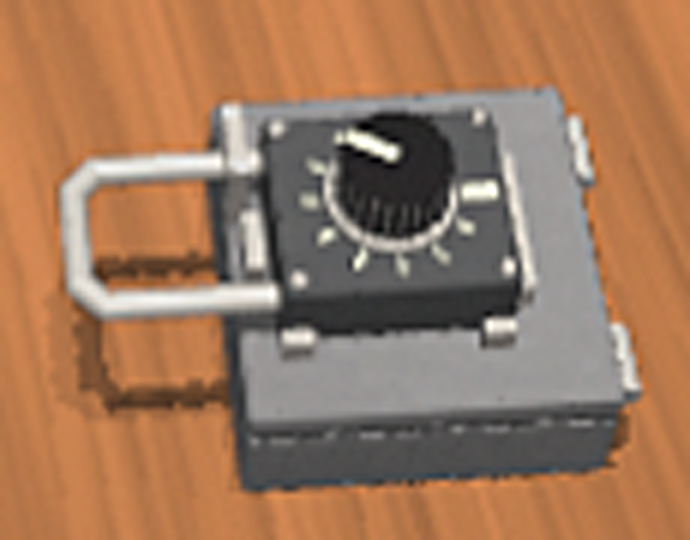

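```bash
cat > h.py <<'E'
import numpy as np, cv2
from cell import viewer
def ray(n,px):
    c=viewer.get_calibration(n); u=cv2.undistortPoints(np.array([[px]],float),c["camera_matrix"],c["D"])[0,0]
    P=c["pose"]; d=P[:3,:3]@np.array([u[0],u[1],1]); return P[:3,3],d/np.linalg.norm(d)
def plane(n,px,z):
    o,d=ray(n,px); return o+d*(z-o[2])/d[2]
def tri(a,b): # top px, side px
    o1,d1=ray("top",a);o2,d2=ray("side",b)
    t=np.linalg.lstsq(np.c_[d1,-d2],o2-o1,rcond=None)[0]
    p,q=o1+t[0]*d1,o2+t[1]*d2; return (p+q)/2,np.linalg.norm(p-q)
def proj(n,p):
    c=viewer.get_calibration(n);T=np.linalg.inv(c["pose"])
    return cv2.projectPoints(np.array([p],float),cv2.Rodrigues(T[:3,:3])[0],T[:3,3],c["camera_matrix"],c["D"])[0].ravel()
E
python3 - <<'E'
from h import *
for n,(x0,y0,x1,y1) in dict(top=(380,175,445,265),side=(320,295,430,375)).items():
    im=cv2.imread(f"pics/{n}0.png")[y0:y1,x0:x1]; g=im.max(2); s=im.max(2).astype(int)-im.min(2)
    for nm,m in (("white",(im.min(2)>175)&(s<40)),("black",g<52)):
        k,l,st,c=cv2.connectedComponentsWithStats(m.astype(np.uint8),connectivity=8)
        for i in range(1,k):
            if st[i,4]>=3: print(n,nm,st[i,:5]+[x0,y0,0,0,0],np.round(c[i]+[x0,y0],1))
for n in("top","side"):
    im=cv2.imread(f"pics/{n}0.png")
    b=(slice(170,270),slice(225,310)) if n=="top" else (slice(190,255),slice(288,378))
    c=im[b];m=((c.max(2).astype(int)-c.min(2)<45)&(c.min(2)>90)).astype(np.uint8)
    k,l,st,ce=cv2.connectedComponentsWithStats(m);i=1+st[1:,4].argmax()
    pts=np.argwhere(l==i)[:,::-1]+[b[1].start,b[0].start]
    print(n,"tray",cv2.minAreaRect(pts.astype(np.float32)),st[i],ce[i]+[b[1].start,b[0].start])
E
```

```text
top white [ 384  182   51   74 1255] [408.2 210. ]
top white [401 196   2   2   3] [401.3 196.3]
top white [411 198   3   5  12] [412.2 200.2]
top white [403 206   2   3   3] [403.7 207. ]
top white [408 210   5   6  13] [410.3 212.7]
top white [403 214  11   7  19] [407.9 218.1]
top white [400 215   2   2   4] [400.5 215.5]
top white [415 218   2   2   3] [415.3 218.3]
top white [397 223   2   2   3] [397.3 223.3]
top white [420 226   2   2   4] [420.5 226.5]
top black [395 197   4  27  30] [396.4 209.9]
top black [405 204  15  14 128] [412.3 209.6]
top black [383 210   1   3   3] [383. 211.]
top black [394 225   2   2   3] [394.7 225.3]
top black [401 227   5   1   5] [403. 227.]
top black [408 228   4   1   4] [409.5 228. ]
top black [414 228   3   2   3] [415.  228.7]
side white [352 308   6  11  39] [354.3 313.5]
side white [360 310   2   2   3] [360.7 310.7]
side white [410 310   4   9  19] [411.2 314.2]
side white [373 312   8   4  17] [376.4 313.5]
side white [326 316  35  26 210] [338.5 329.8]
side white [399 315   6  23  42] [401.  325.9]
side white [369 320   1   3   3] [3
[... 437 characters left out ...]
te [374 332   2   3   4] [374.5 333. ]
side white [399 333   2   2   3] [399.3 333.7]
side white [396 343   5   2  10] [398.  343.5]
side white [417 344   4  11  21] [418.7 349. ]
side white [362 345   5   2   9] [364.2 345.6]
side black [372 309  19  20 243] [380.9 318.1]
side black [358 319   4  18  21] [359.7 327.1]
side black [361 337  41   9 132] [381.2 341.9]
top tray ((268.02593994140625, 218.95062255859375), (60.50595474243164, 68.19352722167969), 5.946863651275635) [  10   13   67   73 4021] [268.43247948 219.40363094]
side tray ((333.42388916015625, 222.68150329589844), (49.36825180053711, 72.36199951171875), 84.68545532226562) [   8    6   76   55 3293] [332.06863043 223.27695111]
```

```bash
python3 - <<'E'
from h import *
T=lambda u,v:((u+.5)/5.4-.5+355,(v+.5)/5.4-.5+165)
S=lambda u,v:((u+.5)/6-.5+315,(v+.5)/6-.5+290)
P={}
for n,a,b in [("b++",T(252,172),S(480,117)),("b+-",T(378,190),S(508,265)),("b-+",T(230,317),S(278,128)),("b--",T(356,337),S(298,280)),
 ("zero",(412.2,200.2),(394.6,321.4)),("knob",T(311,249),S(398,154)),("bow",T(271,482),S(77,243)),("tray",(268.2,219.2),(332.7,223))]:
    P[n],e=tri(a,b); print(n,np.round(P[n],4),round(e,4))
f=(P["b++"]+P["b+-"]-P["b-+"]-P["b--"]); print("yaw bolts",np.degrees(np.arctan2(f[1],f[0])))
g=(P["b++"]+P["b-+"]-P["b+-"]-P["b--"]); print("yaw bolts y",np.degrees(np.arctan2(-g[0],g[1])))
cen=sum(P[k] for k in("b++","b+-","b-+","b--"))/4; print(cen)
for k in("zero","bow"):
    d=P[k]-cen; print(k,np.degrees(np.arctan2(d[1],d[0])),np.hypot(*d[:2]))
    d=P[k]-P["knob"]; print(k,np.degrees(np.arctan2(d[1],d[0])),np.hypot(*d[:2]))
d=P["zero"]-P["bow"];print(np.degrees(np.arctan2(d[1],d[0])),np.hypot(*d[:2]))
# pointer on plane z=.104
for n,a,b in(("top",T(311,249),T(292,275)),("top",(411.9,210.5),(409.2,215)),("side",S(398,154),S(345,135))):
    p,q=plane(n,a,.104),plane(n,b,.104);d=q-p;print("ptr",n,np.degrees(np.arctan2(d[1],d[0])),np.hypot(*d[:2]),p)
E
```

```text
b++ [ 0.6387 -0.1859  0.0787] 0.0046
b+- [ 0.6308 -0.2416  0.0803] 0.0031
b-+ [ 0.5737 -0.1761  0.0782] 0.004
b-- [ 0.5656 -0.2319  0.0781] 0.0034
zero [ 0.6304 -0.2124  0.0779] 0.0047
knob [ 0.6017 -0.2079  0.1015] 0.0056
bow [ 0.5025 -0.1965  0.0645] 0.0043
tray [0.5889 0.1384 0.0027] 0.0056
yaw bolts -8.553765806385554
yaw bolts y -8.16088215762959
[ 0.60221095 -0.2088842   0.07883789]
zero -7.091764007248956 0.028432932775257297
zero -8.969138670986915 0.0290705636642042
bow 172.94413602285096 0.1004978223177698
bow 173.49068398398893 0.09988093670223014
-7.06378096415983 0.12893075074255747
ptr top 144.2053961970328 0.014155508354432989 [ 0.59851432 -0.20688342  0.104     ]
ptr top 149.28652250163023 0.012452571425517076 [ 0.5989803  -0.20621598  0.104     ]
ptr side 144.39048313153575 0.017552624382450244 [ 0.60385806 -0.20950587  0.104     ]
```

arm_command --steps '[[[0,0,0,0.03,0.03,0.005,1],[0,0,0,0.04,0.04,0.005,1],[0,0,0,0.04,0.04,0,1],[0,0,0,0.04,0.04,0,1],[0,0,0,0.04,0.04,0,1]]]' --squeeze 60

```text
clock: 0.72
position: [0.3695, -0.4593, 0.2068]
tool_rot: [-3.113, -0.419, 0.0]
force: [1.0, -0.3, -1.0]
grip_width: 0.0854
```

arm_command --steps '[[[0,0,0,0.04,0.04,0,1],[0,0,0,0.04,0.04,0,1],[0,0,0,0.04,0.04,0,1],[0,0,0,0.04,0.04,0,1],[0,0,0,0.03,0.04,0,1]]]'

```text
clock: 1.35
position: [0.5597, -0.2592, 0.2067]
tool_rot: [-3.113, -0.42, 0.001]
force: [0.0, -0.1, -0.3]
grip_width: 0.0851
```

arm_command --steps '[[[0,0,-2.2,0.03,0.03,0,1],[0,0,-2.2,0.014,0.022,-0.01,1],[0,0,0,0,0,-0.03,1],[0,0,0,0,0,0,1],[0,0,0,0,0,0,1]]]'

```text
clock: 1.98
position: [0.6025, -0.2092, 0.1676]
tool_rot: [-3.127, -0.299, 0.0]
force: [-0.3, 0.5, 0.0]
grip_width: 0.0852
```

```bash
cat >> h.py <<'E'
from scipy.spatial.transform import Rotation as Ro
from cell import manip
def st():
    s=manip.read_state();R=Ro.from_rotvec(s["tool_rot"]).as_matrix()
    print("t %.2f"%s["clock"],"pos",np.round(s["position"],4),"jawaz %.1f"%np.degrees(np.arctan2(R[1,1],R[0,1])),"tilt %.1f"%np.degrees(np.arccos(-R[2,2])),"F",np.round(s["force"],1),"T",np.round(s["ft_torque"],2),"w %.4f"%s["grip_width"],"q6 %.2f"%s["q"][5]); return s
def snap(tag,top=None,side=None):
    for n,b in(("top",top),("side",side)):
        if b is None: continue
        im=viewer.get_image(n)[:,:,::-1];cv2.imwrite(f"pics/{n}_{tag}_raw.png",im)
        x0,y0,x1,y1=b;c=im[y0:y1,x0:x1];f=min(800/c.shape[1],600/c.shape[0]);cv2.imwrite(f"pics/{n}_{tag}.png",cv2.resize(c,None,fx=f,fy=f,interpolation=cv2.INTER_CUBIC));print(n,"scale",f)
E
python3 - <<'E'
from h import *
st(); snap("a",(330,140,490,260),(300,250,460,370))
print(proj("top",[.602,-.2087,.104]),proj("side",[.602,-.2087,.104]))
E
```

```text
t 1.98 pos [ 0.6025 -0.2092  0.1676] jawaz -79.1 tilt 0.0 F [-0.3  0.5  0. ] T [ 0.01  0.03 -0.03] w 0.0852 q6 1.01
top scale 5.0
side scale 5.0
[412.95387077 209.23897844] [379.84106831 315.06800734]
```

View pics/side_a.png

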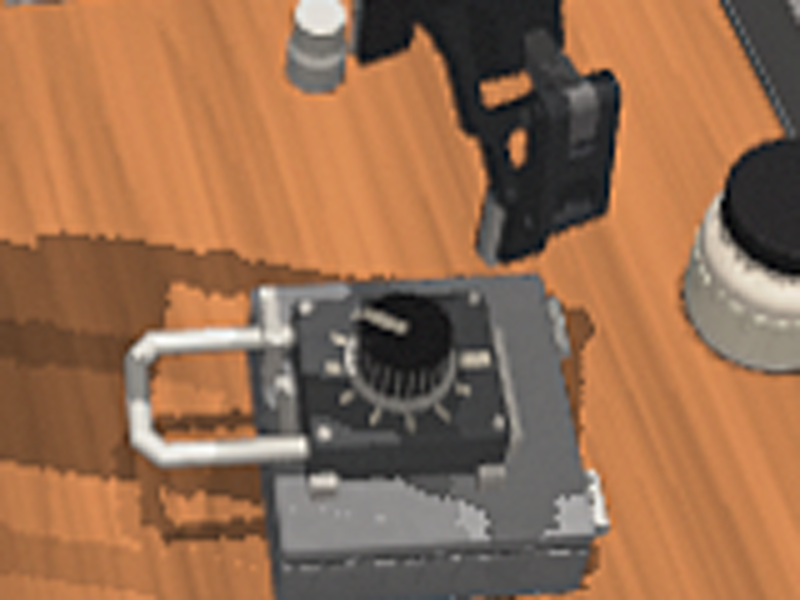

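View pics/top_a.png

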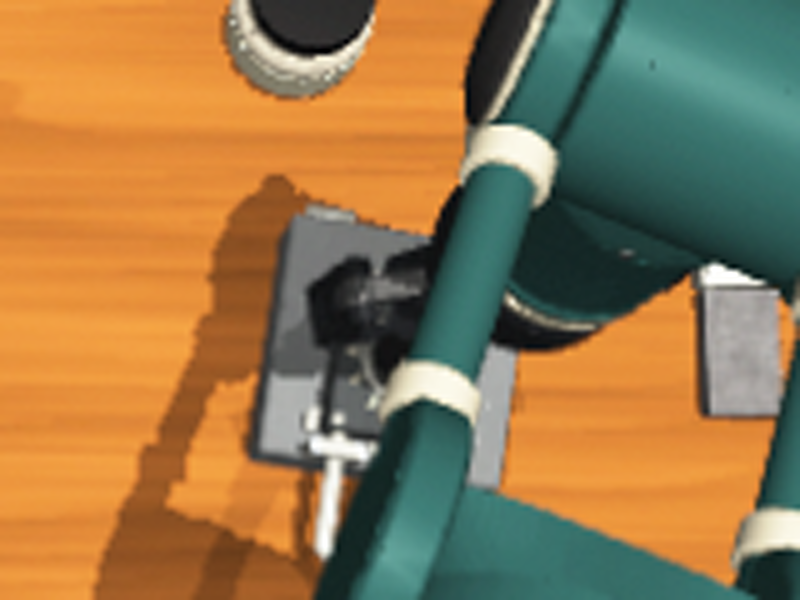

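```bash
python3 - <<'E'
from h import *
s=manip.read_state();R=Ro.from_rotvec(s["tool_rot"]).as_matrix();p=s["position"]
for k in(-1,0,1):
    q=p+R[:,1]*k*.0425-R[:,2]*(.013*abs(k)); print(k,q,proj("side",q),proj("top",q))
E
```

```text
-1 [ 0.59515116 -0.16796378  0.18169981] [373.74821146 273.20174382] [401.01781051 206.37337459]
0 [ 0.60321376 -0.20970699  0.16874804] [384.02585151 295.19383507] [418.94135265 204.08919878]
1 [ 0.61122523 -0.25143003  0.18179621] [396.41304583 309.60455502] [439.11505927 199.85484577]
```

```bash
python3 - <<'E'
import cv2
im=cv2.imread("pics/side_a_raw.png")[170:370,280:480];cv2.imwrite("pics/side_a2.png",cv2.resize(im,None,fx=3,fy=3,interpolation=cv2.INTER_CUBIC))
E
```

```text
(no output)
```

View pics/side_a2.png

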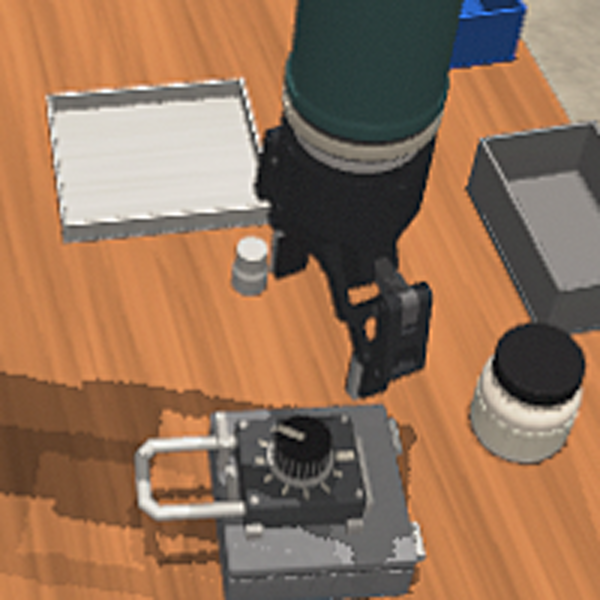

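arm_command --steps '[[[0,0,0,0,0,0,0.45],[0,0,0,0,0,0,0.45],[0,0,0,0,0,0,0.45],[0,0,0,0,0,0,0.45],[0,0,0,0,0,0,0.45]]]'

```text
clock: 2.7
position: [0.6025, -0.2089, 0.1672]
tool_rot: [-3.127, -0.3, 0.0]
force: [-0.1, 0.5, -0.2]
grip_width: 0.038
```

```bash
python3 - <<'E'
from h import *
s=st(); snap("b",None,(330,230,450,340))
R=Ro.from_rotvec(s["tool_rot"]).as_matrix();p=s["position"];w=s["grip_width"]/2
for k in(-1,0,1):
    q=p+R[:,1]*k*w; a=proj("side",q); print(k,a,(a-[330,230])*5.4545)
E
```

```text
t 2.70 pos [ 0.6025 -0.2089  0.1672] jawaz -79.1 tilt 0.0 F [-0.1  0.5 -0.2] T [-0.02 -0.01 -0.01] w 0.0380 q6 1.01
side scale 5.454545454545454
-1 [378.53206352 287.42332116] [264.71814045 313.21550528]
0 [383.45142325 295.40686655] [291.55078812 356.76175359]
1 [388.50244291 303.60583752] [319.10157484 401.48304076]
```

View pics/side_b.png

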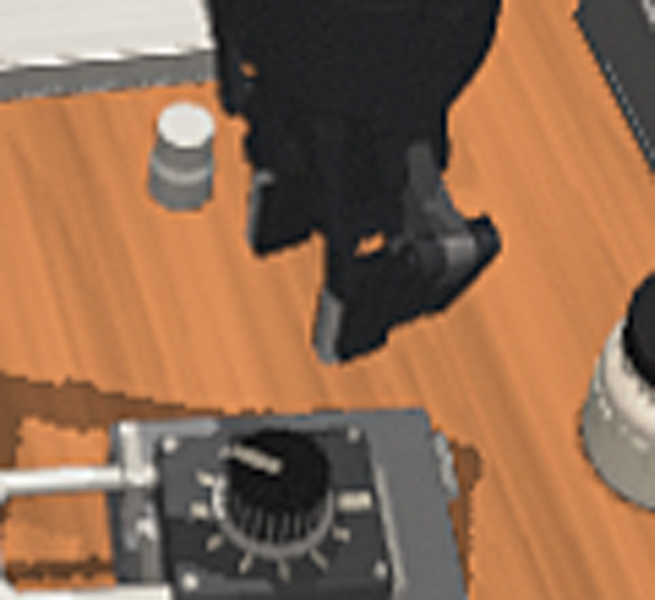

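```bash
python3 - <<'E'
from h import *
f=lambda u,v:(330+u/5.4545-.4,230+v/5.4545-.4)
for z in(.165,.17,.18,.19,.2):print(z,"far",plane("side",f(288,243),z)[:2],"near",plane("side",f(352,346),z)[:2])
s=manip.read_state(); print(s["q"])
snap("b",(360,160,460,235),None)
E
```

```text
0.165 far [ 0.61513864 -0.16105272] near [ 0.62341618 -0.20643268]
0.17 far [ 0.61354737 -0.16470777] near [ 0.62176563 -0.20976276]
0.18 far [ 0.61036483 -0.17201787] near [ 0.61846453 -0.21642291]
0.19 far [ 0.60718228 -0.17932797] near [ 0.61516343 -0.22308305]
0.2 far [ 0.60399974 -0.18663807] near [ 0.61186233 -0.2297432 ]
[-3.72744313e-01  2.14173335e-01  1.72116838e+00  1.94189536e-05
  1.20631767e+00  1.00696819e+00]
top scale 8.0
```

View pics/top_b.png

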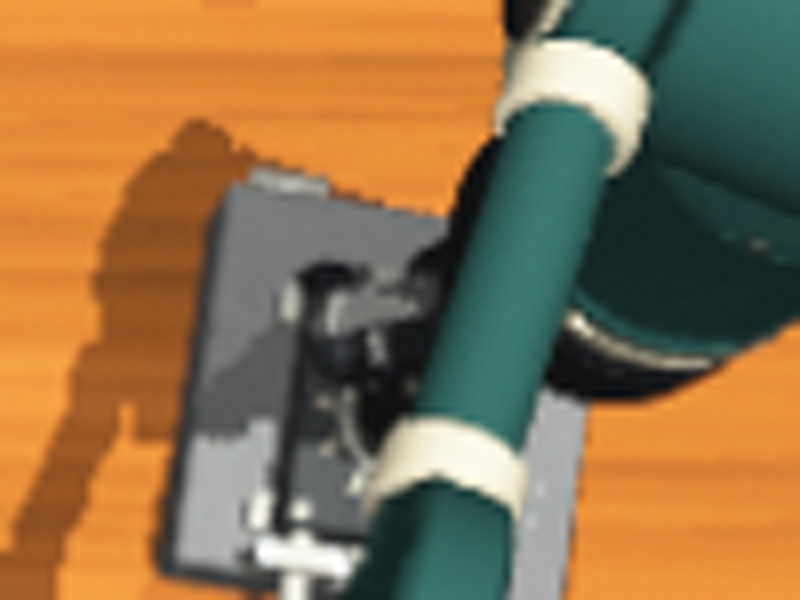

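arm_command --steps '[[[0,0,0,0,0,0,0.75],[0,0,0,0,0,-0.02,0.75],[0,0,0,0,0,-0.022,0.75],[0,0,0,0,0,0,0.75],[0,0,0,0,0,0,0.75]]]'

```text
clock: 3.42
position: [0.6025, -0.2089, 0.1249]
tool_rot: [-3.127, -0.299, 0.001]
force: [1.4, -0.5, 0.7]
grip_width: 0.0641
```

```bash
python3 - <<'E'
from h import *
s=st(); snap("c",(360,160,460,235),(330,250,450,340))
E
```

```text
t 3.42 pos [ 0.6025 -0.2089  0.1249] jawaz -79.1 tilt 0.0 F [ 1.4 -0.5  0.7] T [-0.01  0.01  0.03] w 0.0641 q6 1.01
top scale 8.0
side scale 6.666666666666667
```

View pics/side_c.png

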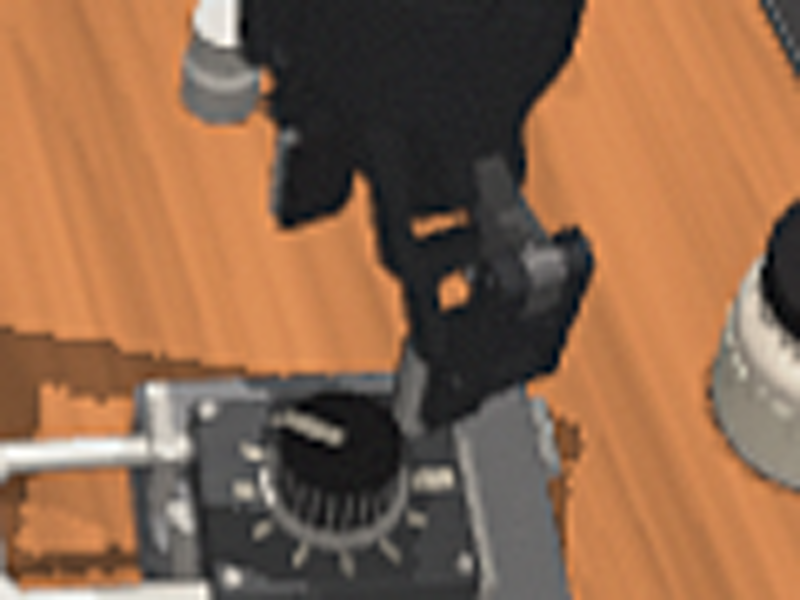

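View pics/top_c.png

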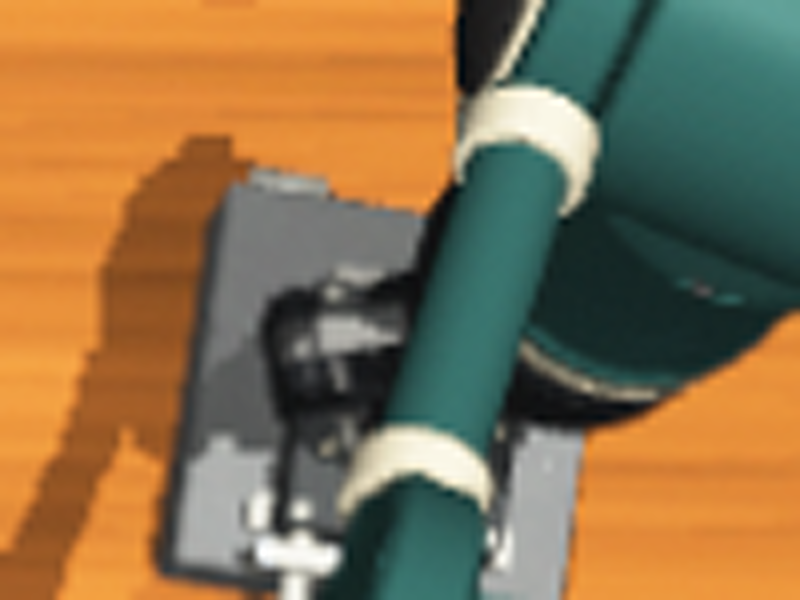

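arm_command --steps '[[[0,0,0,0,0,0,0.6],[0,0,0,0,0,-0.01,0.6],[0,0,0,0,0,-0.015,0.6],[0,0,0,0,0,-0.015,0.6],[0,0,0,0,0,0,0.6]]]' --squeeze 30

```text
clock: 4.15
position: [0.6006, -0.2081, 0.0823]
tool_rot: [-3.125, -0.299, 0.007]
force: [-0.8, -0.7, 0.2]
grip_width: 0.0512
```

```bash
python3 - <<'E'
from h import *
s=st(); snap("d",None,(330,250,450,340))
E
```

```text
t 4.15 pos [ 0.6006 -0.2081  0.0823] jawaz -79.1 tilt 0.3 F [-0.8 -0.7  0.2] T [-0.02 -0.03  0.03] w 0.0512 q6 1.01
side scale 6.666666666666667
```

View pics/side_d.png

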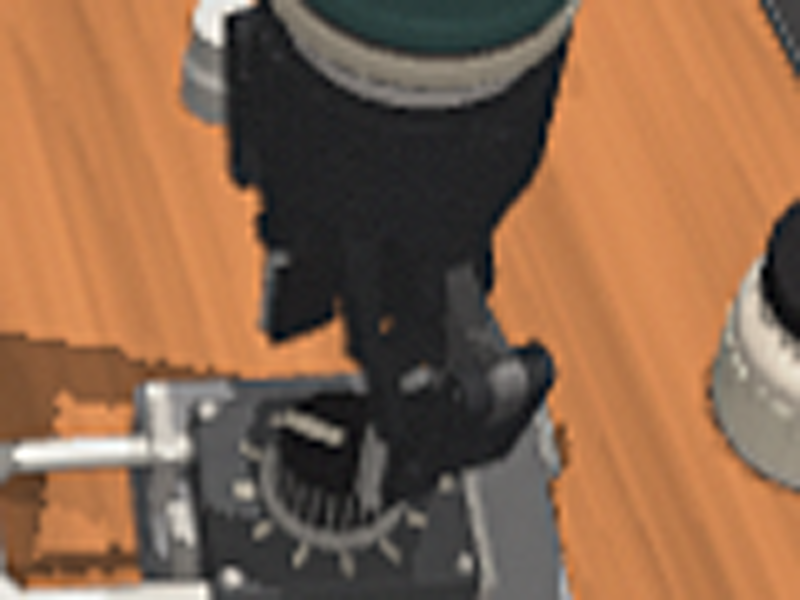

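arm_command --steps '[[[0,0,0,0,0,0,0.35],[0,0,0,0,0,0,0.35],[0,0,0,0,0,0,0.35],[0,0,0,0,0,0,0.35],[0,0,0,0,0,0,0.35]]]' --squeeze 20

```text
clock: 4.82
position: [0.6027, -0.2089, 0.0854]
tool_rot: [3.127, 0.3, 0.0]
force: [-0.6, -0.2, -0.1]
grip_width: 0.0295
```

```bash
python3 - <<'E'
from h import *
s=st(); snap("e",None,(330,250,450,340))
E
```

```text
t 4.83 pos [ 0.6027 -0.2089  0.0854] jawaz -79.1 tilt 0.0 F [-0.6 -0.2 -0.1] T [ 0.05  0.02 -0.03] w 0.0295 q6 1.01
side scale 6.666666666666667
```

View pics/side_e.png

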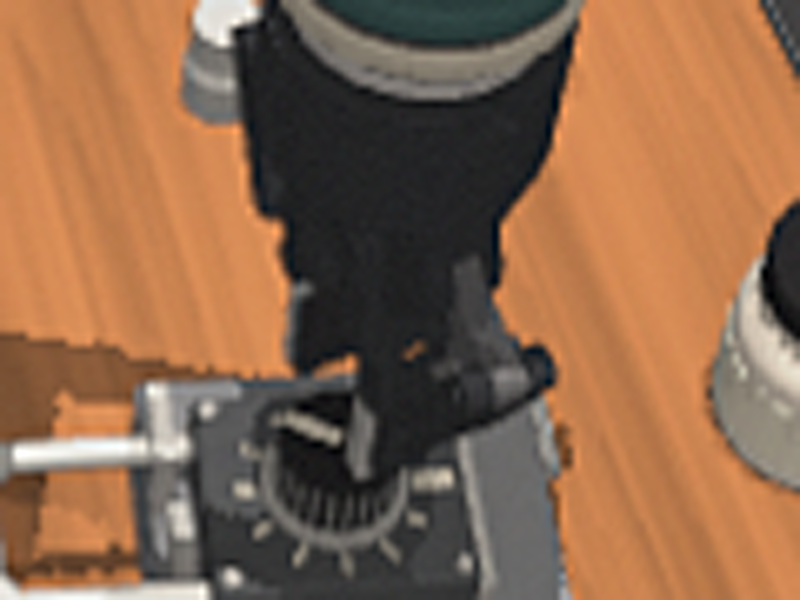

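```bash
python3 - <<'E'
from h import *
f=lambda u,v:(330+(u+.5)/6.6667-.5,250+(v+.5)/6.6667-.5)
# crop edge strips (tool -x side, bottom)
for z in(.088,.1,.105,.11,.115):
    a,b=plane("side",f(297,365),z),plane("side",f(362,478),z); m=(a+b)/2
    az=np.radians(10.9);print(z,"sep",np.round(b-a,4)[:2],np.hypot(*(b-a)[:2]),"mid+11mm",m[:2]+.011*np.array([np.cos(az),np.sin(az)]))
E
```

```text
0.088 sep [ 0.0074 -0.041 ] 0.04169571255013199 mid+11mm [ 0.61703452 -0.19130617]
0.1 sep [ 0.0073 -0.0404] 0.04105027062449075 mid+11mm [ 0.61373267 -0.19870645]
0.105 sep [ 0.0073 -0.0401] 0.04078133648880693 mid+11mm [ 0.61235689 -0.2017899 ]
0.11 sep [ 0.0072 -0.0399] 0.040512402353123055 mid+11mm [ 0.61098112 -0.20487335]
0.115 sep [ 0.0072 -0.0396] 0.04024346821743922 mid+11mm [ 0.60960535 -0.2079568 ]
```

arm_command --steps '[[[0,0,0,0,0,0,0.6],[0,0,0,0,0,0,0.6],[0,0,0,0,0,-0.006,0.6],[0,0,0,0,0,-0.006,0.6],[0,0,0,0,0,0,0.6]]]'

```text
clock: 5.5
position: [0.6018, -0.2086, 0.0721]
tool_rot: [-3.126, -0.3, 0.003]
force: [-0.1, 0.8, 0.6]
grip_width: 0.0512
```

arm_command --steps '[[[0,0,0,0,0,-0.004,0.6],[0,0,0,0,0,-0.004,0.6],[0,0,0,0,0,0,0.6],[0,0,0,0,0,0,0.6],[0,0,0,0,0,0,0.6]]]'

```text
clock: 6.12
position: [0.6028, -0.209, 0.0655]
tool_rot: [3.127, 0.3, 0.001]
force: [0.1, 0.2, 0.2]
grip_width: 0.0512
```

```bash
python3 - <<'E'
from h import *
s=st(); snap("f",None,(330,250,450,340))
E
```

```text
t 6.12 pos [ 0.6028 -0.209   0.0655] jawaz -79.1 tilt 0.0 F [0.1 0.2 0.2] T [-0.05 -0.04 -0.06] w 0.0512 q6 1.01
side scale 6.666666666666667
```

View pics/side_f.png

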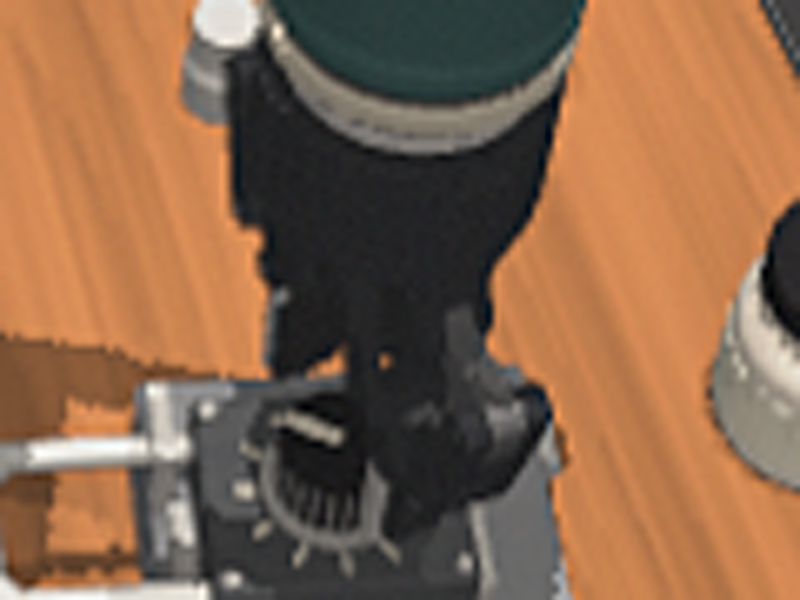

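arm_command --steps '[[[0,0,0,0,0,-0.004,0.6],[0,0,0,0,0,-0.004,0.6],[0,0,0,0,0,0,0.6],[0,0,0,0,0,0,0.6],[0,0,0,0,0,0,0.6]]]'

```text
clock: 6.8
position: [0.6027, -0.209, 0.0574]
tool_rot: [3.127, 0.3, 0.0]
force: [-0.6, -0.1, -0.7]
grip_width: 0.0514
```

arm_command --steps '[[[0,0,0,0,0,0,0.35],[0,0,0,0,0,0,0.35],[0,0,0,0,0,0,0.35],[0,0,0,0,0,0,0.35],[0,0,0,0,0,0,0.35]]]'

```text
clock: 7.42
position: [0.6027, -0.2086, 0.0576]
tool_rot: [-3.127, -0.3, -0.0]
force: [-1.3, 3.0, 4.6]
grip_width: 0.0353
```

```bash
python3 - <<'E'
from h import *
s=st(); snap("g",None,(330,250,450,340))
E
```

```text
t 7.42 pos [ 0.6027 -0.2086  0.0576] jawaz -79.1 tilt 0.0 F [-1.3  3.   4.6] T [ 0.61  0.23 -0.01] w 0.0353 q6 1.01
side scale 6.666666666666667
```

View pics/side_g.png

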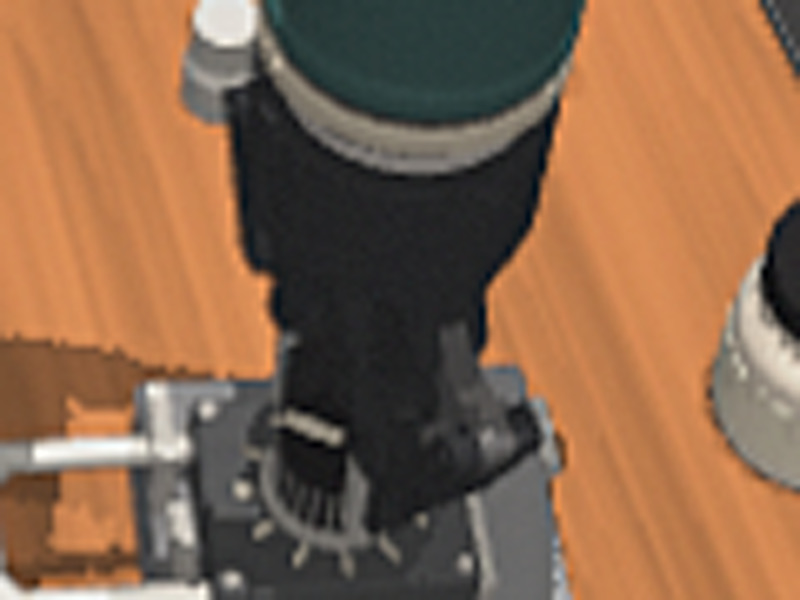

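arm_command --steps '[[[0,0,0,0,0,0,0.6],[0,0,0,0,0,0,0.6],[0,0,0,-0.003,-0.001,0,0.6],[0,0,10,0,0,0,0.6],[0,0,10,0,0,0,0.6]]]'

```text
clock: 8.1
position: [0.5993, -0.2102, 0.0571]
tool_rot: [3.025, 0.847, -0.0]
force: [-0.7, 0.1, 0.5]
grip_width: 0.0513
```

arm_command --steps '[[[0,0,10,0,0,0,0.6],[0,0,10,0,0,0,0.6],[0,0,10,0,0,0,0.6],[0,0,10,0,0,0,0.6],[0,0,10,0,0,0,0.6]]]'

```text
clock: 8.72
position: [0.5993, -0.2102, 0.057]
tool_rot: [-2.384, -2.046, 0.0]
force: [-0.8, 0.5, 0.2]
grip_width: 0.051
```

arm_command --steps '[[[0,0,5,0,0,0,0.6],[0,0,0,0,0,0,0.6],[0,0,0,0,0,0,0.6],[0,0,0,0,0,0,0.6],[0,0,0,0,0,0,0.6]]]'

```text
clock: 9.35
position: [0.5996, -0.2099, 0.0573]
tool_rot: [2.299, 2.141, 0.0]
force: [-0.2, -0.3, 0.5]
grip_width: 0.051
```

```bash
python3 - <<'E'
from h import *
s=st(); snap("h",None,(330,250,450,340))
E
```

```text
t 9.35 pos [ 0.5996 -0.2099  0.0573] jawaz -4.1 tilt 0.0 F [-0.2 -0.3  0.5] T [ 0.01 -0.02 -0.06] w 0.0510 q6 -0.30
side scale 6.666666666666667
```

View pics/side_h.png

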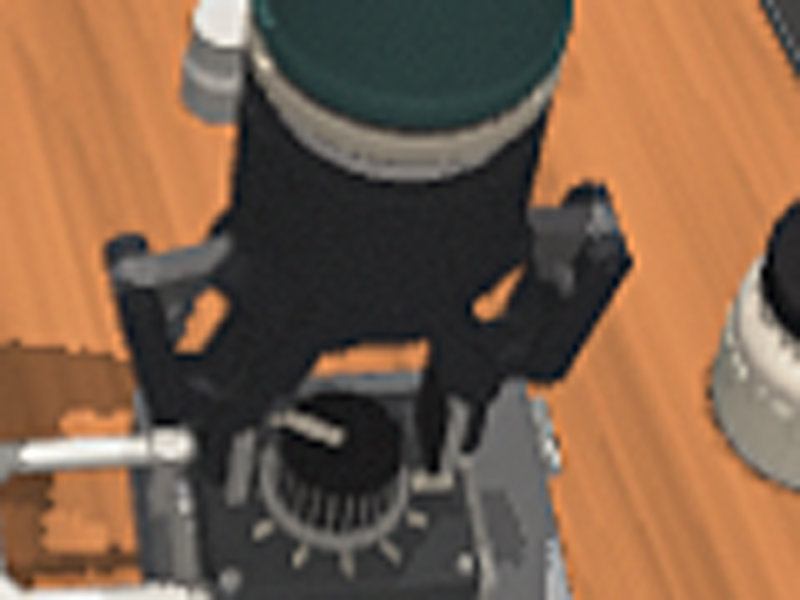

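arm_command --steps '[[[0,0,0,0,0,0,0.35],[0,0,0,0,0,0,0.35],[0,0,0,0,0,0,0.35],[0,0,0,0,0,0,0.35],[0,0,0,0,0,0,0.35]]]'

```text
clock: 10.02
position: [0.6006, -0.2102, 0.0579]
tool_rot: [2.297, 2.14, 0.002]
force: [4.6, 0.1, 1.7]
grip_width: 0.0346
```

```bash
python3 - <<'E'
from h import *
s=st(); snap("i",None,(330,250,450,340))
E
```

```text
t 10.03 pos [ 0.6006 -0.2102  0.0579] jawaz -4.1 tilt 0.1 F [4.6 0.1 1.7] T [-0.11 -0.81  0.  ] w 0.0346 q6 -0.31
side scale 6.666666666666667
```

View pics/side_i.png

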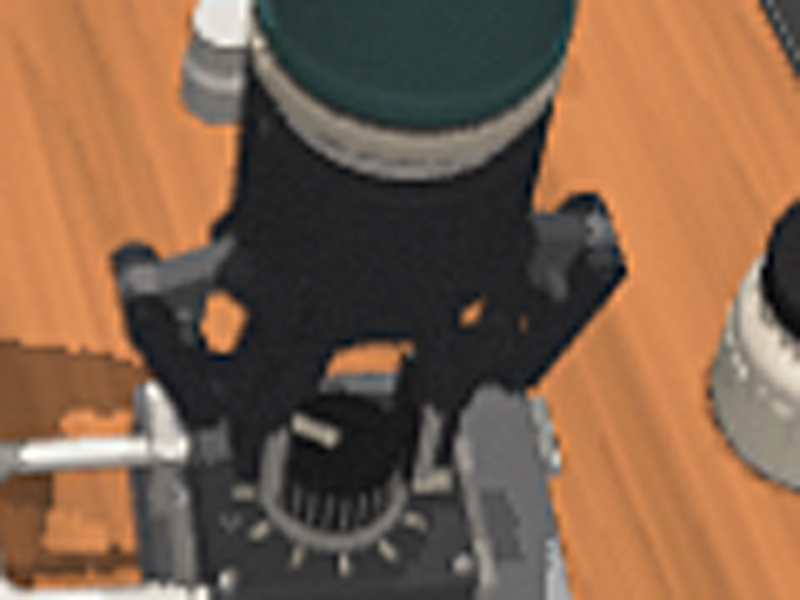

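arm_command --steps '[[[0,0,0,0,0,0,0.6],[0,0,0,0.002,0.0015,0,0.6],[0,0,-10,0,0,0,0.6],[0,0,-10,0,0,0,0.6],[0,0,-10,0,0,0,0.6]]]' --squeeze 50

```text
clock: 10.7
position: [0.6003, -0.208, 0.0565]
tool_rot: [-2.777, -1.465, 0.003]
force: [-0.2, -0.0, -0.6]
grip_width: 0.0509
```

arm_command --steps '[[[0,0,-10,0,0,0,0.6],[0,0,-10,0,0,0,0.6],[0,0,-10,0,0,0,0.6],[0,0,0,0,0,0,0.6],[0,0,0,0,0,0,0.35]]]'

```text
clock: 11.32
position: [0.6012, -0.2085, 0.057]
tool_rot: [-3.06, -0.71, 0.001]
force: [-1.9, -1.3, 12.0]
grip_width: 0.0345
```

arm_command --steps '[[[0,0,0,0,0,0,0.3],[0,0,0,0,0,0,0.3],[0,0,0,0,0,0,0.3],[0,0,0,0,0,0,0.3],[0,0,0,0,0,0,0.3]]]'

```text
clock: 11.95
position: [0.6014, -0.2086, 0.0573]
tool_rot: [3.061, 0.705, -0.001]
force: [-0.9, -0.4, 0.8]
grip_width: 0.0337
```

```bash
python3 - <<'E'
from h import *
s=st()
E
```

```text
t 11.95 pos [ 0.6014 -0.2086  0.0573] jawaz -64.1 tilt 0.0 F [-0.9 -0.4  0.8] T [-0.27  0.28 -0.03] w 0.0337 q6 0.75
```

arm_command --steps '[[[0,0,8,0,0,0,0.3],[0,0,8,0,0,0,0.3],[0,0,8,0,0,0,0.3],[0,0,8,0,0,0,0.3],[0,0,8,0,0,0,0.3]]]'

```text
clock: 12.58
position: [0.6012, -0.208, 0.0572]
tool_rot: [-2.631, -1.715, 0.001]
force: [-2.7, 0.3, 1.9]
grip_width: 0.0336
```

```bash
python3 - <<'E'
from h import *
s=st(); snap("j",None,(330,250,450,340))
E
```

```text
t 12.57 pos [ 0.6012 -0.208   0.0572] jawaz -23.8 tilt 0.1 F [-2.7  0.3  1.9] T [-0.02  0.34 -0.14] w 0.0336 q6 0.04
side scale 6.666666666666667
```

View pics/side_j.png

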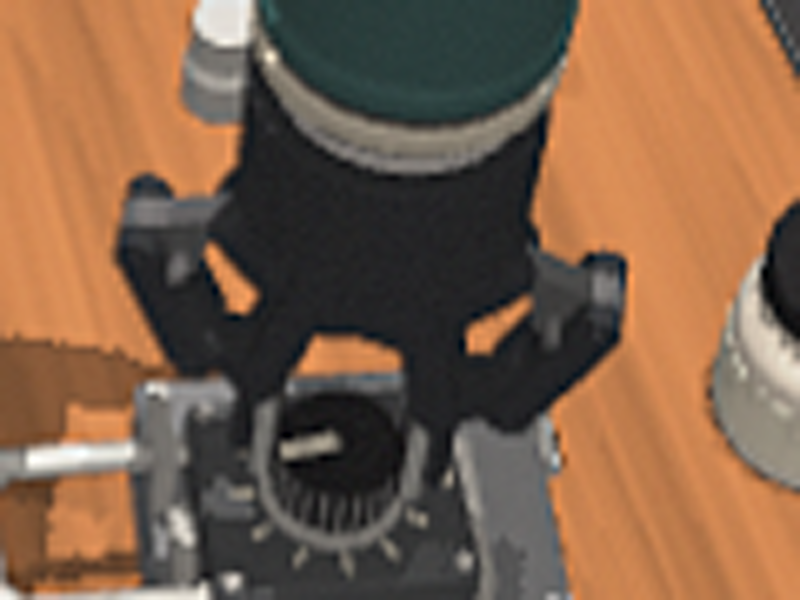

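The pointer (crop 280–340, 445) turned with the jaws, from up-left to left. Continuing.

arm_command --steps '[[[0,0,8,0,0,0,0.3],[0,0,8,0,0,0,0.3],[0,0,8,0,0,0,0.3],[0,0,8,0,0,0,0.3],[0,0,8,0,0,0,0.3]]]'

```text
clock: 13.25
position: [0.6007, -0.208, 0.0572]
tool_rot: [-1.887, -2.509, 0.001]
force: [-3.6, -0.2, 4.0]
grip_width: 0.0337
```

arm_command --steps '[[[0,0,8,0,0,0,0.3],[0,0,8,0,0,0,0.3],[0,0,8,0,0,0,0.3],[0,0,8,0,0,0,0.3],[0,0,8,0,0,0,0.3]]]'

```text
clock: 13.88
position: [0.6004, -0.2083, 0.0573]
tool_rot: [-0.915, -3.003, 0.001]
force: [-3.5, -0.7, 4.2]
grip_width: 0.0335
```

arm_command --steps '[[[0,0,0,0,0,0,0.3],[0,0,0,0,0,0,0.3],[0,0,0,0,0,0,0.6],[0,0,0,0,0,0,0.6],[0,0,0,0,0,0,0.6]]]'

```text
clock: 14.5
position: [0.6021, -0.2083, 0.0573]
tool_rot: [0.921, 3.003, 0.0]
force: [-0.2, 0.1, -0.6]
grip_width: 0.0512
```

```bash
python3 - <<'E'
from h import *
s=st(); snap("k",None,(330,250,450,340))
E
```

```text
t 14.50 pos [ 0.6021 -0.2083  0.0573] jawaz 55.9 tilt 0.0 F [-0.2  0.1 -0.6] T [-0.01  0.02  0.04] w 0.0512 q6 -1.35
side scale 6.666666666666667
```

View pics/side_k.png

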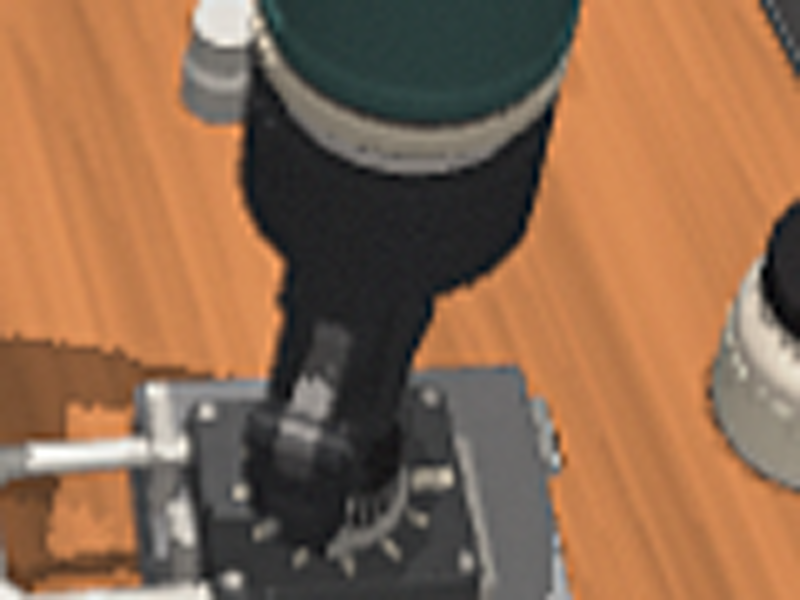

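arm_command --steps '[[[0,0,0,0,0,0.03,0.6],[0,0,0,0,0,0.04,0.6],[0,0,-10,-0.04,0.004,0.03,0.6],[0,0,-10,-0.04,0.004,0.01,0.6],[0,0,-10,-0.02,0.0042,0,0.6]]]'

```text
clock: 15.18
position: [0.501, -0.1964, 0.1689]
tool_rot: [1.673, 2.656, 0.001]
force: [0.4, -0.4, -0.5]
grip_width: 0.0513
```

arm_command --steps '[[[0,0,-10,0,0,0,0.6],[0,0,-10,0,0,0,0.6],[0,0,-10,0,0,0,0.6],[0,0,-4,0,0,0,0.6],[0,0,0,0,0,0,0.6]]]'

```text
clock: 15.8
position: [0.5018, -0.1962, 0.1674]
tool_rot: [2.371, 2.06, 0.0]
force: [0.6, 0.7, 0.7]
grip_width: 0.0513
```

```bash
python3 - <<'E'
from h import *
s=st(); snap("l",None,(290,220,450,340))
E
```

```text
t 15.80 pos [ 0.5018 -0.1962  0.1674] jawaz -8.0 tilt 0.0 F [0.6 0.7 0.7] T [ 0.04  0.04 -0.  ] w 0.0513 q6 -0.28
side scale 5.0
```

View pics/side_l.png

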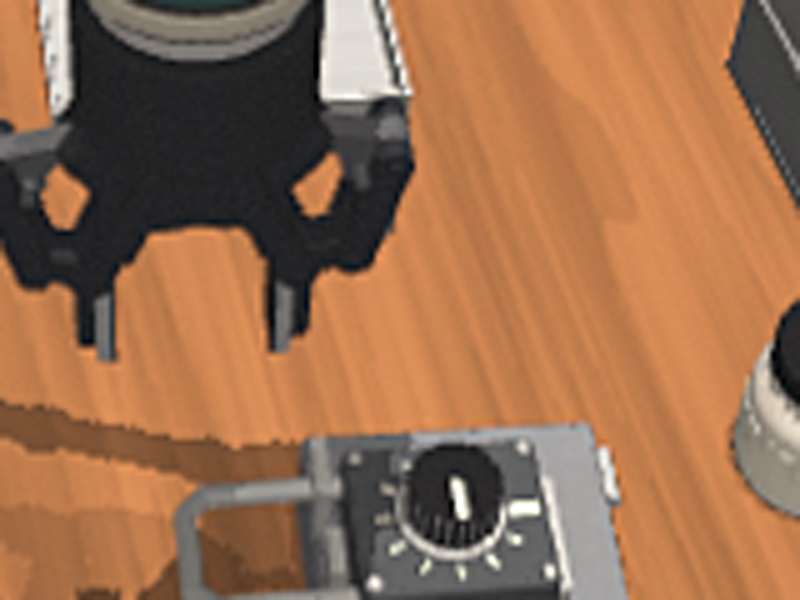

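```bash
python3 - <<'E'
from h import *
f=lambda u,v:(290+(u+.5)/5-.5,220+(v+.5)/5-.5)
a,b=plane("side",f(456,480),.104),plane("side",f(464,517),.104);d=b-a;print("ptr az",np.degrees(np.arctan2(d[1],d[0])),np.hypot(*d[:2]),a)
s=manip.read_state();R=Ro.from_rotvec(s["tool_rot"]).as_matrix();p=s["position"]
print(R[:,0])
sg=-np.sign(R[1,0])
for off in(0,.01,.02,.025,.03):
    for w in(-1,1):
        q=p+sg*-1*0*R[:,0]+ (R[:,0]*(.011 if R[1,0]<0 else -.011)) + R[:,1]*w*.0256+[0,0,off]; u=proj("side",q); print(off,w,np.round((u-[290,220]+.5)*5-.5,0))
im=cv2.imread("pics/side_l_raw.png");c=im[300:345,360:405];cv2.imwrite("pics/l2.png",cv2.resize(c,None,fx=12,fy=12,interpolation=cv2.INTER_CUBIC))
E
```

```text
ptr az -96.00582309518661 0.0162485442197299 [ 0.60342393 -0.21020477  0.104     ]
[1.39033189e-01 9.90287722e-01 2.80200359e-05]
0 -1 [113. 428.]
0 1 [259. 420.]
0.01 -1 [112. 412.]
0.01 1 [260. 404.]
0.02 -1 [112. 395.]
0.02 1 [261. 387.]
0.025 -1 [112. 387.]
0.025 1 [261. 378.]
0.03 -1 [111. 378.]
0.03 1 [262. 370.]
```

View pics/l2.png

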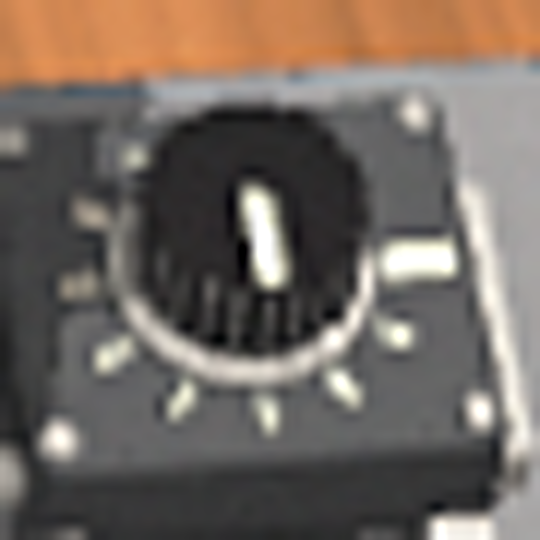

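arm_command --steps '[[[0,0,0,0,0,-0.03,0.45],[0,0,0,0,0,-0.03,0.45],[0,0,0,0,0,-0.03,0.45],[0,0,0,0,0,-0.025,0.45],[0,0,0,0,0,0,0.45]]]' --squeeze 30

```text
clock: 16.48
position: [0.4995, -0.1952, 0.05]
tool_rot: [-2.368, -2.058, 0.003]
force: [0.1, -0.2, -0.6]
grip_width: 0.0385
```

```bash
python3 - <<'E'
from h import *
s=st(); snap("m",None,(290,240,410,330))
E
```

```text
t 16.48 pos [ 0.4995 -0.1952  0.05  ] jawaz -8.0 tilt 0.3 F [ 0.1 -0.2 -0.6] T [ 0.1   0.03 -0.03] w 0.0385 q6 -0.28
side scale 6.666666666666667
```

View pics/side_m.png

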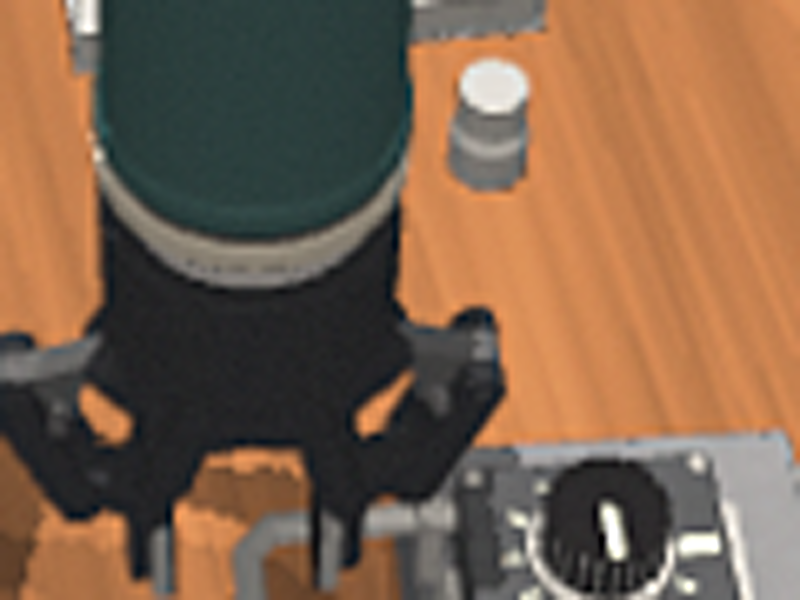

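arm_command --steps '[[[0,0,0,0.002,0,-0.01,0.45],[0,0,0,0,0,-0.01,0.45],[0,0,0,0,0,-0.004,0.45],[0,0,0,0,0,0,0.45],[0,0,0,0,0,0,0.45]]]'

```text
clock: 17.15
position: [0.5038, -0.1963, 0.0285]
tool_rot: [2.372, 2.06, 0.0]
force: [0.8, -0.3, 0.2]
grip_width: 0.0386
```

```bash
python3 - <<'E'
from h import *
s=st(); snap("n",None,(290,270,410,360))
E
```

```text
t 17.15 pos [ 0.5038 -0.1963  0.0285] jawaz -8.1 tilt 0.0 F [ 0.8 -0.3  0.2] T [0.07 0.04 0.  ] w 0.0386 q6 -0.28
side scale 6.666666666666667
```

View pics/side_n.png

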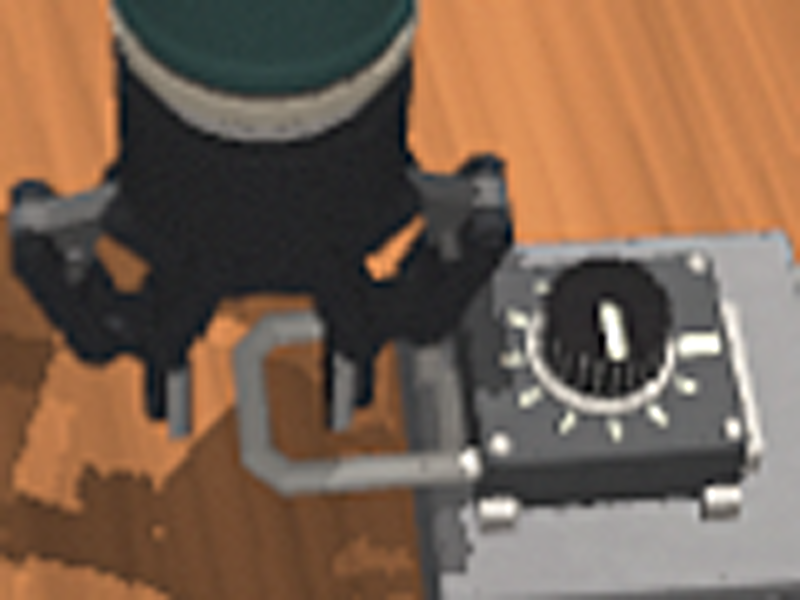

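arm_command --steps '[[[0,0,0,0,0,-0.006,0.45],[0,0,0,0,0,-0.006,0.45],[0,0,0,0,0,0,0.45],[0,0,0,0,0,0,0],[0,0,0,0,0,0,0]]]'

```text
clock: 17.82
position: [0.5032, -0.1961, 0.0163]
tool_rot: [-2.371, -2.059, 0.001]
force: [-2.2, 0.5, 2.6]
grip_width: 0.0078
```

arm_command --steps '[[[0,0,0,0,0,0,0],[0,0,0,0,0,0,0],[0,0,0,0,0,0,0],[0,0,0,0,0,0,0],[0,0,0,0,0,0,0]]]'

```text
clock: 18.45
position: [0.5032, -0.1961, 0.0162]
tool_rot: [-2.371, -2.06, 0.001]
force: [-4.1, 1.9, 3.1]
grip_width: 0.0079
```

```bash
python3 - <<'E'
from h import *
s=st(); snap("o",None,(290,270,410,360))
E
```

```text
t 18.45 pos [ 0.5032 -0.1961  0.0162] jawaz -8.1 tilt 0.0 F [-4.1  1.9  3.1] T [0.16 0.59 0.07] w 0.0079 q6 -0.28
side scale 6.666666666666667
```

View pics/side_o.png

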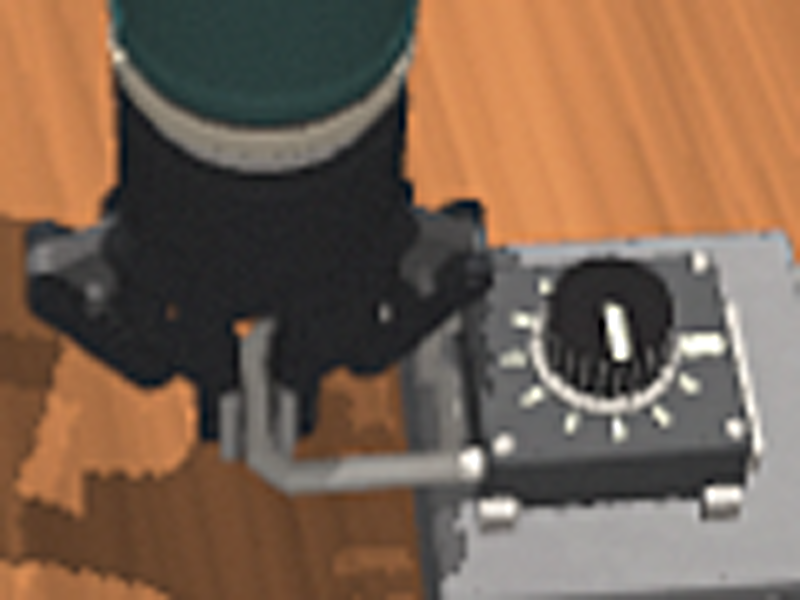

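arm_command --steps '[[[0,0,0,-0.006,0.001,0,0],[0,0,0,-0.006,0.001,0,0],[0,0,0,-0.006,0.001,0,0],[0,0,0,0,0,0,0],[0,0,0,0,0,0,0]]]' --squeeze 40

```text
clock: 19.12
position: [0.4851, -0.1933, 0.0164]
tool_rot: [-2.372, -2.059, 0.001]
force: [-0.0, -1.1, 0.7]
grip_width: 0.0071
```

```bash
python3 - <<'E'
from h import *
s=st()
E
```

```text
t 19.12 pos [ 0.4851 -0.1933  0.0164] jawaz -8.1 tilt 0.0 F [-0.  -1.1  0.7] T [-0.11  0.07  0.04] w 0.0071 q6 -0.29
```

arm_command --steps '[[[0,0,0,-0.005,0.0007,0,0],[0,0,0,-0.005,0.0007,0,0],[0,0,0,-0.006,0.0008,0,0],[0,0,0,0,0,0,0],[0,0,0,0,0,0,0]]]'

```text
clock: 19.75
position: [0.4689, -0.1908, 0.0163]
tool_rot: [-2.371, -2.059, 0.001]
force: [0.4, 0.0, 1.4]
grip_width: 0.007
```

```bash
python3 - <<'E'
from h import *
s=st(); snap("p",None,(270,260,430,380))
E
```

```text
t 19.75 pos [ 0.4689 -0.1908  0.0163] jawaz -8.1 tilt 0.1 F [0.4 0.  1.4] T [-0.05  0.02 -0.01] w 0.0070 q6 -0.29
side scale 5.0
```

View pics/side_p.png

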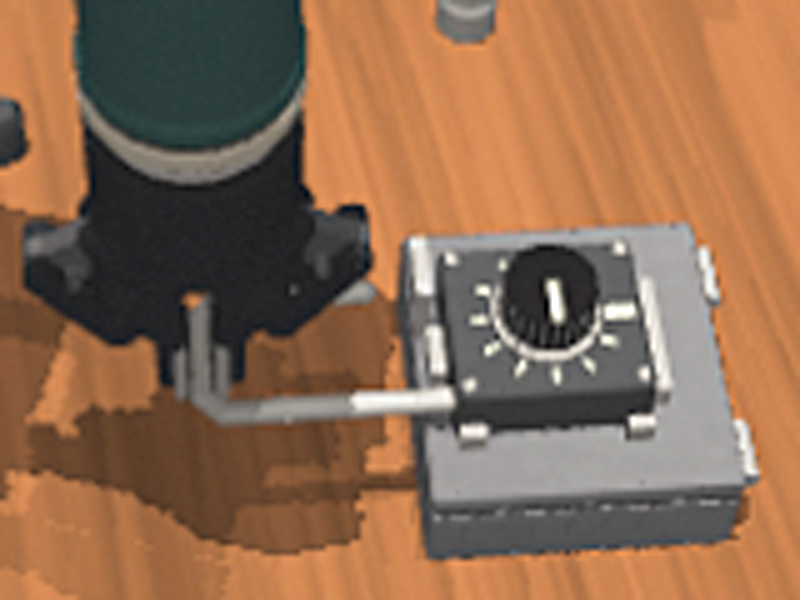

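arm_command --steps '[[[0,0,0,-0.002,0.0003,0,0],[0,0,0,-0.002,0.0003,0,0],[0,0,0,0,0,0,0],[0,0,0,0,0,0,0],[0,0,0,0,0,0,0]]]'

```text
clock: 20.42
position: [0.4691, -0.1911, 0.0171]
tool_rot: [2.368, 2.056, 0.006]
force: [10.2, -0.4, -3.6]
grip_width: 0.0073
```

```bash
python3 - <<'E'
from h import *
s=st(); snap("q",None,(270,260,430,380))
E
```

```text
t 20.43 pos [ 0.4691 -0.1911  0.0171] jawaz -8.1 tilt 0.4 F [10.2 -0.4 -3.6] T [-0.09 -1.44  0.02] w 0.0073 q6 -0.30
side scale 5.0
```

View pics/side_q.png

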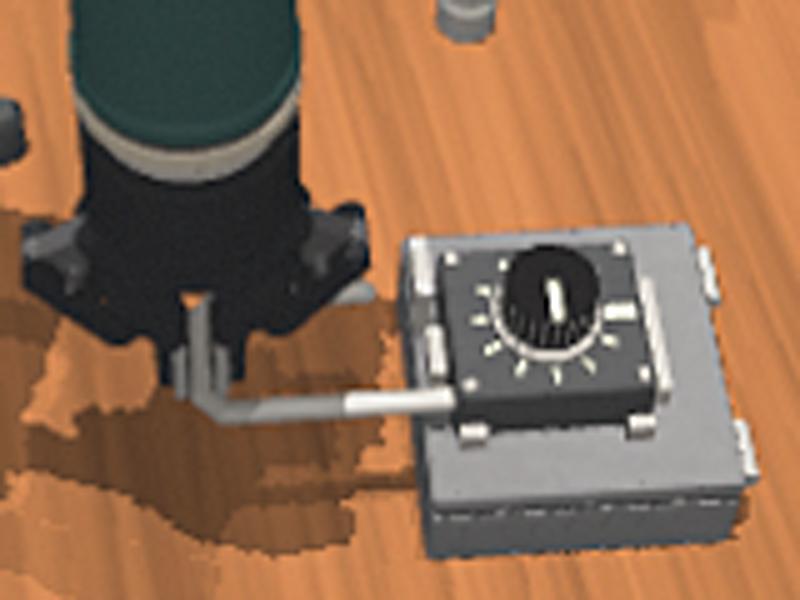

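arm_command --steps '[[[0,0,0,0.002,0,0,0],[0,0,0,0,0,0,0.4],[0,0,0,0,0,0,0.4],[0,0,0,0,0,0,0.4],[0,0,0,0,0,0.01,0.4]]]'

```text
clock: 21.1
position: [0.4663, -0.1898, 0.0256]
tool_rot: [-2.37, -2.058, 0.002]
force: [-0.8, -0.3, 0.2]
grip_width: 0.0342
```

arm_command --steps '[[[0,0,0,0,0,0.03,0.4],[0,0,0,0,0,0.05,0.4],[0,0,0,0,0,0.05,0.4],[0,0,10,0.03,-0.004,0.02,1],[0,0,10,0.04,-0.005,0,1]]]'

```text
clock: 21.72
position: [0.5399, -0.2005, 0.1809]
tool_rot: [1.968, 2.44, 0.003]
force: [-0.5, 0.3, 1.0]
grip_width: 0.0692
```

arm_command --steps '[[[0,0,10,0.04,-0.006,0,1],[0,0,10,0.023,-0.003,0,1],[0,0,10,0,0,0,1],[0,0,10,0,0,0,1],[0,0,10,0,0,0,1]]]'

```text
clock: 22.35
position: [0.6006, -0.2084, 0.1769]
tool_rot: [-0.753, -3.05, 0.0]
force: [0.1, 0.2, -1.0]
grip_width: 0.0851
```

arm_command --steps '[[[0,0,10,0,0,0,1],[0,0,10,0,0,0,1],[0,0,0,0,0,0,1],[0,0,0,0,0,0,1],[0,0,0,0,0,0,1]]]'

```text
clock: 22.98
position: [0.6006, -0.2084, 0.1764]
tool_rot: [0.223, 3.134, -0.0]
force: [0.4, 0.2, -0.5]
grip_width: 0.0855
```

```bash
python3 - <<'E'
from h import *
s=st(); snap("r",None,(290,220,450,340))
E
```

```text
t 22.98 pos [ 0.6006 -0.2084  0.1764] jawaz 81.9 tilt 0.0 F [ 0.4  0.2 -0.5] T [-0.02 -0.    0.01] w 0.0855 q6 -1.80
side scale 5.0
```

View pics/side_r.png

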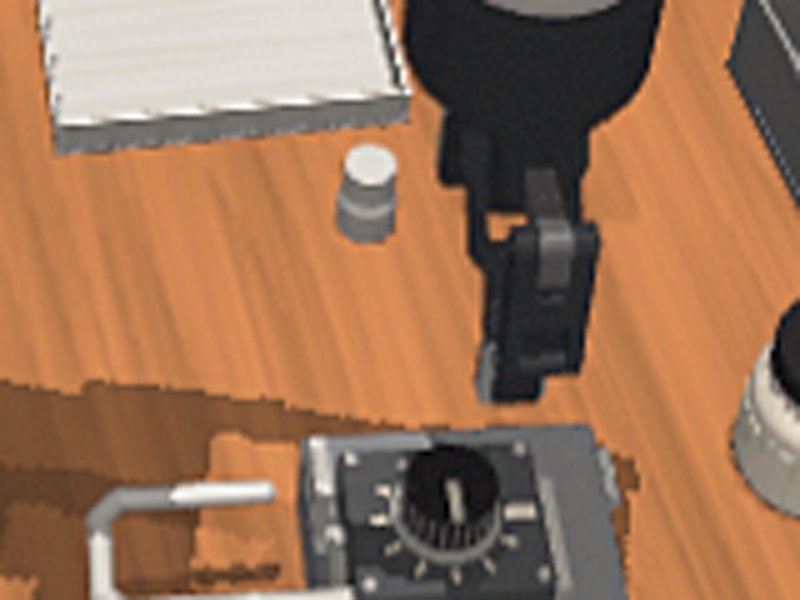

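arm_command --steps '[[[0,0,0,0,0,-0.04,1],[0,0,0,0,0,-0.04,1],[0,0,0,0,0,-0.02,1],[0,0,0,0,0,-0.01,1],[0,0,0,0,0,0,1]]]'

```text
clock: 23.65
position: [0.6008, -0.2085, 0.0664]
tool_rot: [-0.221, -3.134, 0.0]
force: [0.4, -0.9, 0.4]
grip_width: 0.0855
```

arm_command --steps '[[[0,0,0,0,0,-0.01,1],[0,0,0,0,0,0,1],[0,0,0,0,0,0,1],[0,0,0,0,0,0,1],[0,0,0,0,0,0,1]]]'

```text
clock: 24.28
position: [0.6008, -0.2085, 0.0566]
tool_rot: [0.221, 3.133, -0.0]
force: [0.2, 0.2, 0.7]
grip_width: 0.0854
```

```bash
python3 - <<'E'
from h import *
s=st(); snap("s",None,(310,260,430,370))
E
```

```text
t 24.27 pos [ 0.6008 -0.2085  0.0566] jawaz 81.9 tilt 0.0 F [0.2 0.2 0.7] T [ 0.03  0.   -0.02] w 0.0854 q6 -1.80
side scale 5.454545454545454
```

View pics/side_s.png

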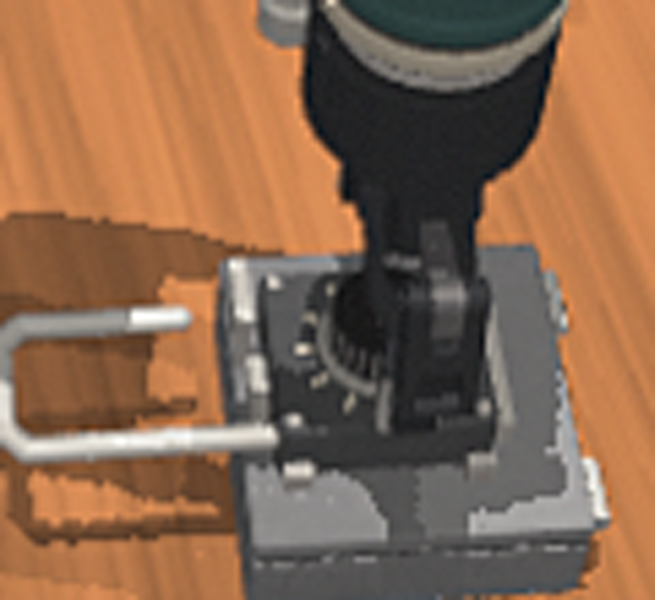

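arm_command --steps '[[[0,0,0,0,0,-0.008,1],[0,0,0,0,0,-0.006,1],[0,0,0,0,0,-0.004,1],[0,0,0,0,0,0,1],[0,0,0,0,0,0,1]]]'

```text
clock: 24.95
position: [0.6007, -0.2085, 0.0383]
tool_rot: [0.221, 3.134, -0.0]
force: [-0.5, 0.0, 1.2]
grip_width: 0.0855
```

```bash
python3 - <<'E'
from h import *
s=st(); snap("t",None,(310,260,430,370))
E
```

```text
t 24.95 pos [ 0.6007 -0.2085  0.0383] jawaz 81.9 tilt 0.0 F [-0.5  0.   1.2] T [-0.02 -0.02 -0.04] w 0.0855 q6 -1.80
side scale 5.454545454545454
```

View pics/side_t.png

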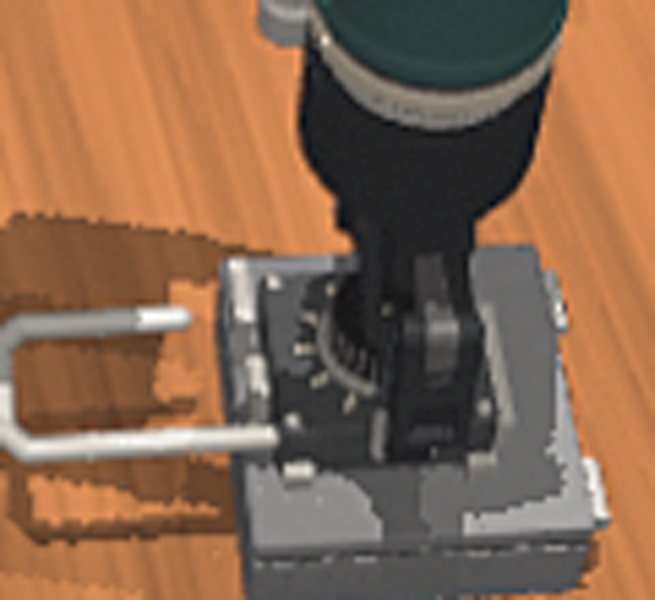

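arm_command --steps '[[[0,0,0,0,0,0,0.85],[0,0,0,0,0,0,0.85],[0,0,0,0,0,0,0.6],[0,0,0,0,0,0,0.6],[0,0,0,0,0,0,0.6]]]' --squeeze 30

```text
clock: 25.62
position: [0.6008, -0.2091, 0.0392]
tool_rot: [0.22, 3.133, -0.002]
force: [-2.5, -1.9, 5.2]
grip_width: 0.0631
```

```bash
python3 - <<'E'
from h import *
s=st(); snap("u",None,(310,260,430,370))
E
```

```text
t 25.62 pos [ 0.6008 -0.2091  0.0392] jawaz 82.0 tilt 0.1 F [-2.5 -1.9  5.2] T [-0.38  0.45 -0.01] w 0.0631 q6 -1.80
side scale 5.454545454545454
```

View pics/side_u.png

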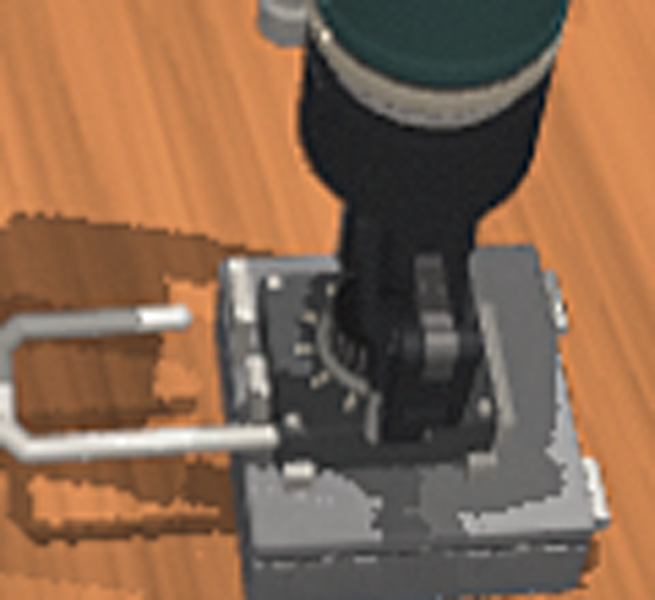

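arm_command --steps '[[[0,0,0,0,0,0,0.9],[0,0,0,0,0,0,0.9],[0,0,0,0,0,-0.005,0.9],[0,0,0,0,0,0,0.9],[0,0,0,0,0,0,0.9]]]'

```text
clock: 26.3
position: [0.6004, -0.2083, 0.0329]
tool_rot: [-0.221, -3.133, -0.0]
force: [-0.2, -0.5, 0.4]
grip_width: 0.0769
```

arm_command --steps '[[[0,0,0,0,0,0,0.6],[0,0,0,0,0,0,0.6],[0,0,0,0,0,0,0.6],[0,0,0,0,0,0,0.6],[0,0,0,0,0,0,0.6]]]'

```text
clock: 26.92
position: [0.6009, -0.2089, 0.0337]
tool_rot: [0.221, 3.133, -0.001]
force: [-1.6, -2.8, 3.7]
grip_width: 0.0646
```

arm_command --steps '[[[0,0,0,0,0,0,0.5],[0,0,0,0,0,0,0.5],[0,0,0,0,0,0,0.5],[0,0,0,0,0,0,0.5],[0,0,0,0,0,0,0.5]]]' --squeeze 80

```text
clock: 27.55
position: [0.6013, -0.2089, 0.0343]
tool_rot: [0.221, 3.132, -0.001]
force: [-2.0, -2.8, 5.7]
grip_width: 0.0631
```

```bash
python3 - <<'E'
from h import *
s=st()
E
```

```text
t 27.55 pos [ 0.6013 -0.2089  0.0343] jawaz 81.9 tilt 0.1 F [-2.  -2.8  5.7] T [-0.5   0.27  0.04] w 0.0631 q6 -1.80
```

arm_command --steps '[[[0,0,0,0,0,0.005,0.5],[0,0,0,0,0,0.01,0.5],[0,0,0,0,0,0.015,0.5],[0,0,0,0,0,0.015,0.5],[0,0,0,0,0,0,0.5]]]'

```text
clock: 28.18
position: [0.6022, -0.209, 0.0809]
tool_rot: [0.22, 3.13, -0.002]
force: [0.8, 0.1, -5.1]
grip_width: 0.0628
```

```bash
python3 - <<'E'
from h import *
s=st(); snap("v",None,(290,220,450,340))
E
```

```text
t 28.18 pos [ 0.6022 -0.209   0.0809] jawaz 81.9 tilt 0.2 F [ 0.8  0.1 -5.1] T [-0.02 -0.08 -0.01] w 0.0628 q6 -1.80
side scale 5.0
```

View pics/side_v.png

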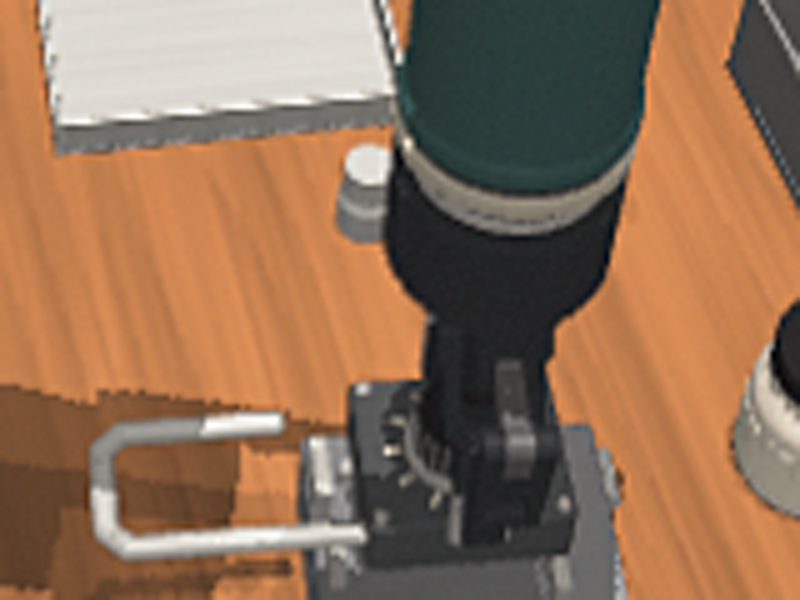

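arm_command --steps '[[[0,0,0,0,0,0.02,0.5],[0,0,0,0,0,0.025,0.5],[0,0,0,0,0,0.025,0.5],[0,0,0,0,0,0.02,0.5],[0,0,0,0,0.01,0.013,0.5]]]'

```text
clock: 28.85
position: [0.6011, -0.1988, 0.1831]
tool_rot: [0.222, 3.132, -0.001]
force: [-0.4, 0.0, -5.3]
grip_width: 0.0629
```

arm_command --steps '[[[0,0,0,-0.002,0.03,0,0.5],[0,0,0,-0.002,0.035,0,0.5],[0,0,0,-0.002,0.035,0,0.5],[0,0,0,-0.002,0.035,0,0.5],[0,0,0,-0.002,0.035,0,0.5]]]'

```text
clock: 29.48
position: [0.5897, -0.0266, 0.1809]
tool_rot: [-0.22, -3.133, -0.001]
force: [0.8, -0.2, -5.6]
grip_width: 0.0629
```

arm_command --steps '[[[0,0,0,-0.003,0.035,0,0.5],[0,0,0,0,0.035,0,0.5],[0,0,0,0,0.035,0,0.5],[0,0,0,0,0.035,0,0.5],[0,0,0,0,0.025,0,0.5]]]'

```text
clock: 30.1
position: [0.5865, 0.1387, 0.1809]
tool_rot: [-0.219, -3.132, -0.0]
force: [0.1, -0.1, -5.6]
grip_width: 0.0628
```

arm_command --steps '[[[0,0,0,0,0,0,0.5],[0,0,0,0,0,0,0.5],[0,0,0,0,0,0,0.5],[0,0,0,0,0,0,0.5],[0,0,0,0,0,0,0.5]]]'

```text
clock: 30.72
position: [0.5877, 0.136, 0.1813]
tool_rot: [-0.222, -3.134, 0.0]
force: [-0.0, 0.1, -5.6]
grip_width: 0.063
```

```bash
python3 - <<'E'
from h import *
s=st(); snap("w",(160,80,480,320),(160,40,480,280))
E
```

```text
t 30.73 pos [0.5877 0.136  0.1813] jawaz 81.9 tilt 0.0 F [-0.   0.1 -5.6] T [-0.01  0.    0.01] w 0.0630 q6 -1.24
top scale 2.5
side scale 2.5
```

View pics/side_w.png

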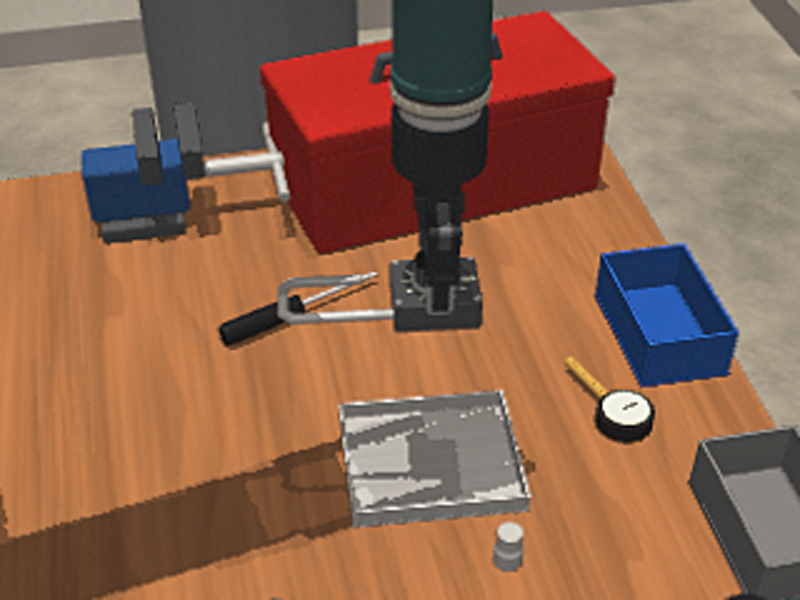

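View pics/top_w.png

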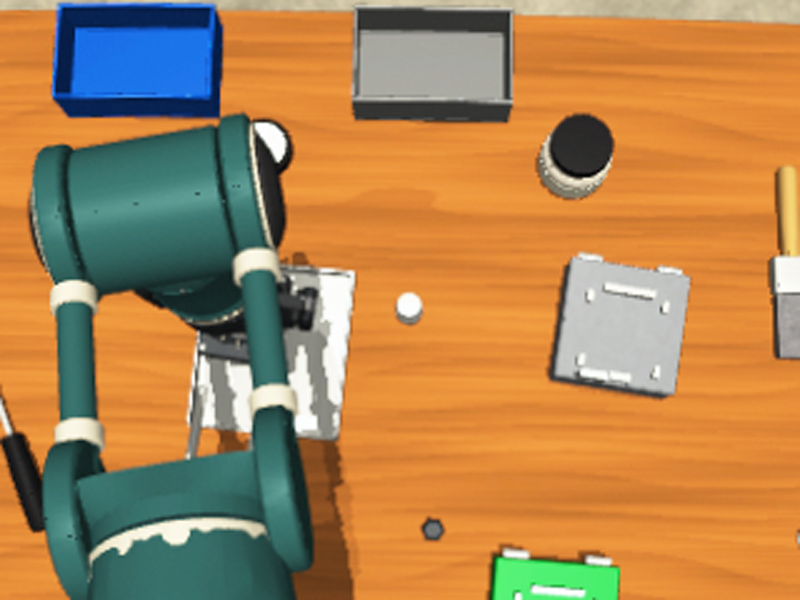

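```bash
python3 - <<'E'
from h import *
f=lambda u,v:(160+(u+.5)/2.5-.5,40+(v+.5)/2.5-.5)
for nm,px,y in(("case near bottom edge",(438,328),.136-.033),("shackle bow mid",(284,300),.136+.018),("long-leg enters case",(393,315),.136-.02)):
    o,d=ray("side",f(*px));p=o+d*(y-o[1])/d[1];print(nm,np.round(p,4))
st()
E
```

```text
case near bottom edge [0.5849 0.103  0.2003]
shackle bow mid [0.4599 0.154  0.2112]
long-leg enters case [0.5483 0.116  0.2103]
t 30.82 pos [0.5877 0.1362 0.1813] jawaz 81.9 tilt 0.0 F [-0.5 -0.1 -5.5] T [ 0.03 -0.12  0.  ] w 0.0629 q6 -1.24
```

```bash
python3 - <<'E'
from cell import ticket
print(ticket.close_job())
E
```

```text
the job is handed in; nothing more can be done
None
```

I opened the lock, took it off the box, and handed the job in while holding it over the parts tray at 30.8 s. No verdict was reported.

- **Dial:** I turned the knob from 7 to 3, which is 120° counter-clockwise. The pointer then measured about 88° clockwise from 0, against 90° for the notch of 3. I did not re-measure it more closely, but the shackle came out, which only happens at 3.
- **Shackle:** I gripped the bow and pulled until the force rose to 10 N at its stop. The side picture showed the short leg clear of the staple.
- **Final hold:** I gripped the case across its sides with 80 N and lifted it.
    - **Position:** the side view put the underside at 0.200 m. The TCP was within about 3 mm of straight above the tray's centre, tool tilt 0.0° and at rest.
    - **Load:** the force sensor read 5.5 N, which means a lock of about 0.56 kg.
    - **Shackle:** the bow was about 0.13 m from the case's middle, so about 30 mm out.
- **Other objects:** I never touched the other objects, and the ones in view in the last pictures looked unmoved. The wrench and the green lock were outside those crops and I did not check them.

**What disagreed:**
- The fingertips sat an estimated 15 to 40 mm higher than the stated TCP. At TCP z 0.085 m the jaws closed above the knob, so I set grasp heights from the camera and the grip width.
- Rays from the two cameras missed each other by 3 to 6 mm. I used the midpoints, and the centring forces when gripping the knob confirmed them.
- The grip width read about 1 to 3 mm below the true sizes when holding something.

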